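Stir the polishing beads under the fume nozzle

TASK

Take the stirring rod from its yellow rest and, reaching in under the fume nozzle without touching it, stir the beads with it in wide rounds near the bowl's floor, at least through the half under the nozzle, then the open half, then the half under the nozzle again, and on until each half has at least one whole bead of each colour in it (the line through the bowl's two handles divides the halves). Touch the beads only with the rod and keep them all down in the bowl. Then lay the rod back fully home in its rest, ball at the foot, let go, and leave the can, brush and welded sample where they are.

Things in the scene. Friction and masses are not known exactly. Their poses are not given: they have to be found in the camera images.
- rod: Loose stirring rod, 240 mm long, about 0.12 kg: aluminium shaft of diameter 16 mm, a ball of diameter 24 mm at the tip, and a red cylindrical handle of diameter 18 mm from 155 to 240 mm from the tip. Origin at the lowest point of the ball; z axis along the centre line towards the handle end. It starts in the rest, tip down, leaning 35 deg from vertical.
- rod_end (a point): Centre of the flat end of the rod's red handle, 240 mm from the tip along the rod.
- rest: Fixed yellow rest: V-shaped angle iron (legs 28 mm; from 30 to 140 mm along the rod) leaning 35 deg from vertical, rising from its foot to the rest's -x side (table's middle), end plate at the foot for the rod's ball; foot plate x -120 to 40, y +-45, z 8 mm. The V opens along the rest's (0.82, 0, 0.57): the rod leaves and returns that way. Origin on the table below the seated rod tip.
- rest_foot (a point): Where the tip of the seated rod is, 30 mm above the rest's origin. The seated rod's centre line runs from rest_foot to rest_end; its upper 100 mm stick out above the V.
- rest_end (a point): Where the end of the handle of the seated rod is: in the rest's frame (-138, 0, 227) mm.
- bowl: Flared steel bowl, fixed: height 50 mm, inner radius 82 mm at the flat floor (6 mm above the table), 110 mm at the rim. Black handles on its +y and -y sides reach 142 mm out, 52 mm high. Origin on the table under its centre. The line through the handles is its y axis and divides it into the nozzle half (+x, under the nozzle's head, away from the middle of the table) and the open half (-x).
- nozzle: Fixed grey fume nozzle, same origin and axes as the bowl. Its head is a box over the bowl: x 5 to 35, y -80 to 80, z 250 to 280 mm; a pipe of diameter 26 mm runs from it at that height to a post at x 160, y -100 mm (foot diameter 90 mm). A gripper pointing straight down has no room below it; one tilted 30 to 40 deg, its back leaning to the bowl's -x side, passes.
- can: Green closed can, diameter 60 mm, 140 mm tall, standing loose; bystander. Origin at the centre of its underside.
- brush: Hand brush 200 mm long lying loose; bystander. Origin at the middle of its underside.
- coupon: Welded steel T-shaped sample, 100 x 60 mm, 58 mm high, loose; bystander. Origin at the centre of its underside.
- orange0: Orange ceramic polishing bead, loose, barrel shape, diameter 24 mm, 16 mm tall; on its side it can roll, 18 g. Origin at its centre. It starts standing on the bowl's floor in the bowl's open half.
- orange1: Orange ceramic polishing bead, loose, barrel shape, diameter 24 mm, 16 mm tall; on its side it can roll, 18 g. Origin at its centre. It starts standing on the bowl's floor in the bowl's open half.
- orange2: Orange ceramic polishing bead, loose, barrel shape, diameter 24 mm, 16 mm tall; on its side it can roll, 18 g. Origin at its centre. It starts standing on the bowl's floor in the bowl's open half.
- orange3: Orange ceramic polishing bead, loose, barrel shape, diameter 24 mm, 16 mm tall; on its side it can roll, 18 g. Origin at its centre. It starts standing on the bowl's floor in the bowl's open half.
- orange4: Orange ceramic polishing bead, loose, barrel shape, diameter 24 mm, 16 mm tall; on its side it can roll, 18 g. Origin at its centre. It starts standing on the bowl's floor in the bowl's open half.
- blue0: Blue ceramic polishing bead, loose, barrel shape, diameter 24 mm, 16 mm tall; on its side it can roll, 18 g. Origin at its centre. It starts standing on the bowl's floor in the bowl's nozzle half.
- blue1: Blue ceramic polishing bead, loose, barrel shape, diameter 24 mm, 16 mm tall; on its side it can roll, 18 g. Origin at its centre. It starts standing on the bowl's floor in the bowl's nozzle half.
- blue2: Blue ceramic polishing bead, loose, barrel shape, diameter 24 mm, 16 mm tall; on its side it can roll, 18 g. Origin at its centre. It starts standing on the bowl's floor in the bowl's nozzle half.
- blue3: Blue ceramic polishing bead, loose, barrel shape, diameter 24 mm, 16 mm tall; on its side it can roll, 18 g. Origin at its centre. It starts standing on the bowl's floor in the bowl's nozzle half.
- blue4: Blue ceramic polishing bead, loose, barrel shape, diameter 24 mm, 16 mm tall; on its side it can roll, 18 g. Origin at its centre. It starts standing on the bowl's floor in the bowl's nozzle half.
Mind the look-alikes: they are no part of the job. Of the things that look like the rod, the smaller one is meant.

How it is judged:
By the outcome, as a careful person would: the job done as asked, in the order asked, and still so for the second after the job is handed in, with the robot touching nothing.
It also fails if it takes over 72 s, if anything falls off the work surface, if the arm or the gripper's body presses on something with over 40 N, if the wrist force passes 120 N, or if a joint passes its speed limit or range.

ROBOT

A 7-joint arm with a two-finger parallel gripper is mounted at the origin on the work surface. World frame = base frame: x ahead of the robot, y to its left, z up, the work surface at z = 0. Lengths are in m, angles in rad, forces in N, time in s.
With the tool pointing down it reaches from about 0.4 to 0.875 m from the base axis. Payload 19.3 kg.
Tool frame: the origin (TCP) lies midway between the tips of the shut fingers; the grasp point (between the pads) lies 19 mm behind it (bot.pinch_z is the distance from the TCP to the grasp point, in m); z points along the fingers, y is the direction in which the jaws open and shut (so a half turn about z gives the same grasp; the last joint's range is limited). The gripper opens to 85 mm and grips with 20 to 120 N. Pads are 22 mm wide; open, the fingers measure 114 mm over their backs; the gripper's body (76 mm by 85 mm) begins 54 mm behind the grasp point. The pads swing forward as they close: fully open they stand 13 mm farther back than shut.
Start: joints at [-1.225, 0.521, -0.036, 1.599, 0.021, 1.021, -0.113], TCP at [0.252, 0.572, 0.231] pointing down, gripper open.
Joint ranges: [-2.91, 2.91], [-0.3, 2.13], [-1.5, 1.42], [0.17, 2.43], [-1.26, 4.41], [0.16, 1.93], [-2.52, 2.52]. Speed limits (rad/s): [1.89, 1.89, 2.39, 2.39, 3.01, 3.01, 3.01].

INTERFACE

Orientations are given as [roll, pitch, yaw] about the fixed x, y, z axes, in that order (R = Rz(yaw) Ry(pitch) Rx(roll)).
In Python, from workcell import bot gives the robot as it stands. The module is installed in compiled form; this text tells all that it offers.
- The arm moves only by the tool move_arm, never from a script. Its argument "moves" is text: rows parted by semicolons, each of 4 numbers parted by spaces: the shift along the tool's x, y, z in mm, then the turn about the tool's z in rad. In form: dx dy dz yaw; .... A call has exactly 10 rows; each row is the pose to reach, as a shift and turn from the pose commanded when the call began, along the tool's axes at that moment; what a row does not reach only later rows make up. A row lasts 1/12 s, in which the tool goes at most 41.7 mm and 7.16 degrees, less where a joint would pass 70% of its speed; a pose out of reach is approached as far as the arm can. A call with a gripper value outside its range is refused whole. "grip" is the opening, from 0 (shut) to 1 (fully open), set as the call begins (left out, the last holds). The fingers move at their own pace and stop on an object; "grip_force" is the grip in N (left out, the last holds). Time passes only in rows, so rows that repeat a pose let the fingers close, or fill a call up. It gives the time, the measured TCP pose, the force and the opening at its end, in the units of the state.
- bot.observe(): the state, without advancing time (a new reading comes with each control period).
- bot.grab_frame(name): name is "side" or "top"; returns a dict with "frame" (420x560x3 uint8, red, green, blue), "z_map" (420x560 float32, m along the optical axis (not along the pixel's ray), 0 where there is no reading), "K" (3x3 intrinsics, pixels), "dist" ([k1, k2, p1, p2, k3] as OpenCV has them; the pictures are not rectified), "eye" and "attitude" of the camera in the world. Camera axes: x right, y up, looking along -z (the intrinsics and any distortion apply to the point x, -y, -z); pixel columns grow to the right and rows downward; lengths in m; the calibration is good to about 2 mm. A picture is of the moment at which its call begins.
- bot.job_done(): hands the job in, once; it reports no verdict.
Trained networks look in a picture, given as the dict that the camera call returned (one of the last four; its "shot" number tells which), for a name from the list of things; names that differ only in an ending like _2 or _b are one class to them, and where a whole thing is asked for, a point or a joint stands for the part that bears it (a point fixed in the world has none). Each returns a list of dicts, best first, with "conf" (0 to 1); they miss things now and then, are a little off and sometimes report something else, mostly with a low value. They report only what shows in the picture. A call takes as long as a camera call. They do not tell look-alikes from the thing itself.
- bot.search_frame(picture, label): "at" ([column, row] in pixels, amid what is visible of it).
- bot.pinpoint(picture, label): "at" ([column, row] in pixels: a listed point, or the origin of a listed thing).
The state is a dict: "clock": time; "qpos": joint angles; "qd": joint speeds; "joint_efforts": joint torques, N m; "position": TCP position; "tool_rot": TCP orientation; "force": force on the tool from outside, world axes, zero at the start; "moment": the same for the moment, N m; "grip_width": finger opening in m.
Only numpy, scipy, OpenCV 4.12 (cv2) and the standard library are available. Lean on these libraries where they do the work, as an engineer would, in place of code of your own. Each camera call takes 0.05 s, during which the arm holds its last target. There are 200 camera calls.

## Working session

There is one attempt and no reset: what is moved stays moved. The work goes in short steps, Python scripts to look and compute and a tool call to move; the robot and the scene stay as the last step left them, time stands still between calls to the robot, and variables do not carry over. Pictures are saved under pics/ and viewed, about 8 in all and at most 12, crops included, and the job is handed in when it is done.

Besides the shell and the picture viewer there is one more tool, called after "Emit:" as name(argument=value, ...) on one line, values as JSON. move_arm: Moves the arm, as the interface text tells. Its arguments: {"type":"object","properties":{"moves":{"type":"string"},"grip":{"type":"number"},"grip_force":{"type":"number"}},"required":["moves"]}

```bash
mkdir -p pics
cat > h.py <<'E'
import numpy as np, cv2
from scipy.spatial.transform import Rotation as R
from workcell import bot
def rot(a):
    a=np.array(a,float)
    return a if a.shape==(3,3) else (R.from_euler('xyz',a).as_matrix() if a.size==3 else R.from_quat(a).as_matrix())
def ray(p,px):
    q=cv2.undistortPoints(np.array(px,float).reshape(-1,1,2),np.array(p['K']),np.array(p['dist'])).reshape(-1,2)
    return np.c_[q[:,0],-q[:,1],-np.ones(len(q))]
def pt(p,px,z=None):
    """world points of pixels, by depth map, or on plane z"""
    px=np.array(px,float).reshape(-1,2); M=rot(p['attitude']); e=np.array(p['eye']); d=ray(p,px)@M.T
    if z is None:
        i=np.round(px).astype(int); t=p['z_map'][i[:,1].clip(0,419),i[:,0].clip(0,559)]
    else: t=(z-e[2])/d[:,2]
    return e+d*t[:,None]
def proj(p,X):
    c=(np.array(X,float).reshape(-1,3)-np.array(p['eye']))@rot(p['attitude'])
    return cv2.projectPoints(c*[1,-1,-1],np.zeros(3),np.zeros(3),np.array(p['K']),np.array(p['dist']))[0].reshape(-1,2)
def cloud(p):
    v,u=np.mgrid[:420,:560]; X=pt(p,np.c_[u.ravel(),v.ravel()]); return X.reshape(420,560,3), p['z_map']>0
def save(name,*ps):
    cv2.imwrite('pics/'+name,np.vstack([p['frame'] for p in ps])[...,::-1])
E
python3 - <<'E'
from h import *
print(bot.observe()); print(bot.pinch_z)
for n in('side','top'):
    p=bot.grab_frame(n); save(n+'0.png',p); print(n,p['eye'],p['attitude'],p['K'],p['dist'])
    for l in['rod','rod_end','rest','rest_foot','rest_end','bowl','nozzle','can','brush','coupon']:
        for f in('pinpoint',):
            for r in getattr(bot,f)(p,l)[:3]: print(l,np.round(r['at'],1),round(r['conf'],2),pt(p,r['at']).round(3)[0])
E
```

```text
{'clock': 0.0, 'qpos': array([-1.22517864,  0.52201741, -0.03631787,  1.59995681,  0.02117619,
        1.02110411, -0.11280631]), 'qd': array([-1.04169135e-04, -1.03959831e-03, -1.10016448e-03,  6.13967129e-04,
       -9.45003387e-04,  4.12336174e-04,  2.28559406e-05]), 'joint_efforts': array([ 6.29816532e-04, -9.27110767e+01,  1.98032632e+00, -3.69925082e+01,
        1.77948049e-02,  8.33922182e-03, -2.88080923e-05]), 'position': array([0.25236513, 0.57143955, 0.23074204]), 'tool_rot': array([-3.14049273e+00,  6.21015063e-05,  2.72573707e+00]), 'force': array([ 0.10485378, -0.25916568,  1.53597486]), 'moment': array([-0.0239763 ,  0.00907356,  0.04209982]), 'grip_width': 0.0854924276750743}
0.0187
side [0.04639293 1.13266348 1.07751121] [ 0.91566718  0.01562187 -2.75295724] [[497.48809785   0.         291.53152083]
 [  0.         497.48809785 205.00120203]
 [  0.           0.           1.        ]] [-0.14905833  0.          0.          0.          0.        ]
rod [408.6 182.9] 0.59 [ 0.232 -0.447 -0.001]
rod [226.2 290.2] 0.42 [0.615 0.292 0.004]
rod_end [391.4 238.7] 0.75 [ 0.22  -
[... 648 characters left out ...]
0.  214.2] 0.51 [ 0.52  -0.237  0.042]
rod_end [311.9 319.3] 0.85 [ 0.2  -0.09  0.01]
rod_end [318.5 196.3] 0.78 [ 0.543 -0.097  0.224]
rest [354.4 218.6] 0.58 [ 0.503 -0.216  0.066]
rest [215.5 208.4] 0.18 [0.542 0.214 0.001]
rest_foot [360.6 216.2] 0.58 [ 0.515 -0.24   0.037]
rest_end [320.4 197.5] 0.94 [ 0.539 -0.102  0.224]
rest_end [216.7 206.7] 0.32 [0.546 0.21  0.005]
bowl [204.6 193. ] 0.62 [0.59  0.249 0.006]
can [287.9 144.9] 0.85 [ 0.726 -0.013  0.089]
can [208.9 209. ] 0.16 [0.539 0.235 0.003]
brush [140.2 263.3] 0.59 [0.366 0.436 0.025]
brush [360.2 214.2] 0.27 [ 0.52  -0.238  0.042]
brush [189.3 198.5] 0.24 [ 0.573  0.299 -0.002]
coupon [415.  234.5] 0.96 [ 0.456 -0.397  0.068]
```

View pics/side0.png

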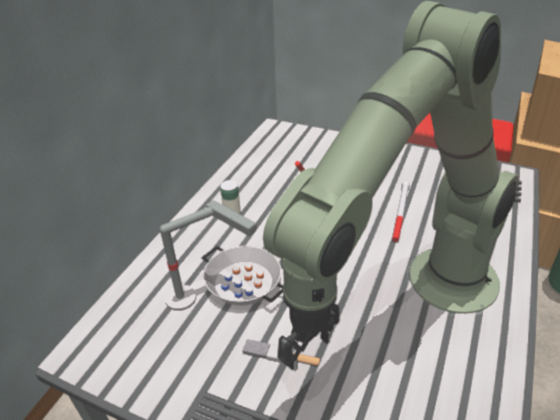

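View pics/top0.png

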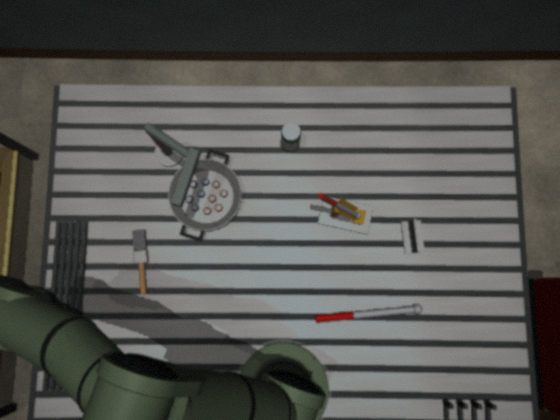

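The side view shows the bowl at (243,280), the nozzle left of it, and the arm hiding the rest. The top view shows the bowl at (205,193), its handles at (215,157) and (192,233), and the rod in the yellow rest at (320-360,197-215). The long look-alike lies at (370,312), and the can, coupon and brush are at (290,137), (413,236) and (140,260).

Run:
```python
from h import *
from scipy.optimize import least_squares
p=bot.grab_frame('top'); C,m=cloud(p); f=p['frame'].astype(int)
a=cv2.resize(p['frame'][130:250,160:240],None,fx=5,fy=5,interpolation=2)
b=cv2.resize(p['frame'][175:255,290:440],None,fx=4,fy=4,interpolation=2)
cv2.imwrite('pics/c1.png',cv2.copyMakeBorder(a,0,0,0,0,0)[...,::-1]);cv2.imwrite('pics/c2.png',b[...,::-1])
v,u=np.mgrid[:420,:560]
# red handle
hsv=cv2.cvtColor(p['frame'],cv2.COLOR_RGB2HSV)
box=(u>295)&(u<385)&(v>180)&(v<240)
red=box&((hsv[...,0]<6)|(hsv[...,0]>174))&(hsv[...,1]>110)&m
P=C[red]; print('red',len(P),P.min(0).round(3),P.max(0).round(3))
hi=box&m&(C[...,2]>0.1); print('box high', hi.sum())
for q in C[hi][::6]: print(q.round(3),end=' ')
yel=box&(hsv[...,0]>15)&(hsv[...,0]<32)&(hsv[...,1]>110)&m; print('\nyel',yel.sum(),C[yel].mean(0))
pl=box&m&(C[...,2]<0.016)&(C[...,2]>0.004); 
# bowl
bb=(u>150)&(u<255)&(v>140)&(v<245)&m
rim=bb&(abs(C[...,2]-.05)<.006); print('rim',rim.sum())
Q=C[rim][:,:2]
r=least_squares(lambda s:np.hypot(*(Q-s[:2]).T)-s[2],[.59,.23,.11],loss='soft_l1',f_scale=.003); print('rimfit',r.x)
hd=bb&(np.hypot(C[...,0]-r.x[0],C[...,1]-r.x[1])>.122)&(np.hypot(C[...,0]-r.x[0],C[...,1]-r.x[1])<.15)&(C[...,2]>.03)&(C[...,2]<.07)
for s in(1,-1):
    k=hd&((C[...,0]-r.x[0])*s>0); print('handle',k.sum(),np.median(C[k],0),C[k].mean(0))
hn=bb&(C[...,2]>.262)&(C[...,2]<.30); H=C[hn]; print('nozzle',len(H),cv2.minAreaRect((H[:,:2]*1000).astype(np.float32)), np.median(H[:,2]))
```

```text
red 99 [ 0.528 -0.151  0.164] [ 0.549 -0.095  0.241]
box high 320
[ 0.552 -0.098  0.225] [ 0.549 -0.101  0.227] [ 0.545 -0.098  0.23 ] [ 0.548 -0.115  0.216] [ 0.542 -0.106  0.231] [ 0.54  -0.095  0.229] [ 0.541 -0.112  0.225] [ 0.538 -0.098  0.224] [ 0.539 -0.115  0.22 ] [ 0.546 -0.135  0.182] [ 0.536 -0.11   0.219] [ 0.538 -0.127  0.207] [ 0.549 -0.165  0.145] [ 0.534 -0.112  0.216] [ 0.537 -0.131  0.198] [ 0.546 -0.159  0.146] [ 0.548 -0.177  0.134] [ 0.534 -0.125  0.2  ] [ 0.538 -0.144  0.178] [ 0.543 -0.164  0.145] [ 0.546 -0.184  0.13 ] [ 0.532 -0.134  0.192] [ 0.538 -0.154  0.162] [ 0.544 -0.175  0.127] [ 0.53  -0.126  0.188] [ 0.533 -0.144  0.174] [ 0.538 -0.165  0.142] [ 0.543 -0.186  0.114] [ 0.53  -0.139  0.173] [ 0.532 -0.157  0.159] [ 0.539 -0.179  0.119] [ 0.527 -0.138  0.175] [ 0.531 -0.158  0.151] [ 0.538 -0.18   0.108] [ 0.527 -0.149  0.157] [ 0.529 -0.167  0.143] [ 0.536 -0.19   0.103] [ 0.526 -0.162  0.144] [ 0.529 -0.181  0.123] [ 0.525 -0.157  0.133] [ 0.525 -0.175  0.129] [ 0.526 -0.151  0.104] [ 0.522 -0.166  0.131] [ 0.524 -0.185  0.117] [ 0.522 -0.156  0.113] [ 0.522 -0.173  0.116] [ 0.523 -0.192  0.11 ] [ 0.514 -0.158  0.148] [ 0.52  -0.181  0.105] [ 0.51  -0.158  0.15 ] [ 0.517 -0.181  0.104] [ 0.513 -0.176  0.117] [ 0.512 -0.184  0.1  ] [ 0.505 -0.186  0.106] 
yel 280 [ 0.52190207 -0.19862437  0.07984105]
rim 635
rimfit [0.57972324 0.2427291  0.11161976]
handle 97 [0.7080436  0.2037214  0.05095983] [0.70654539 0.20351705 0.05088738]
handle 104 [0.45082668 0.28110023 0.04993575] [0.45178936 0.28080868 0.05027192]
nozzle 961 ((603.9454345703125, 265.3092956542969), (187.010009765625, 99.63844299316406), 12.7988920211792) 0.27871414380996296
```

View pics/c2.png

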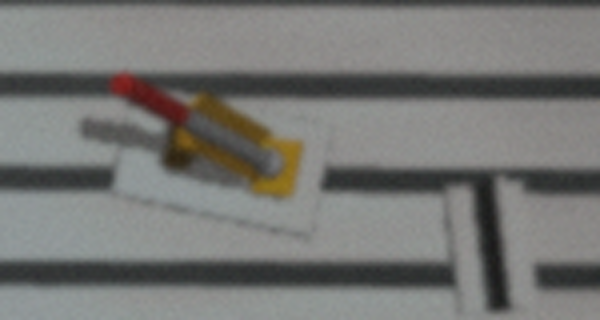

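View pics/c1.png

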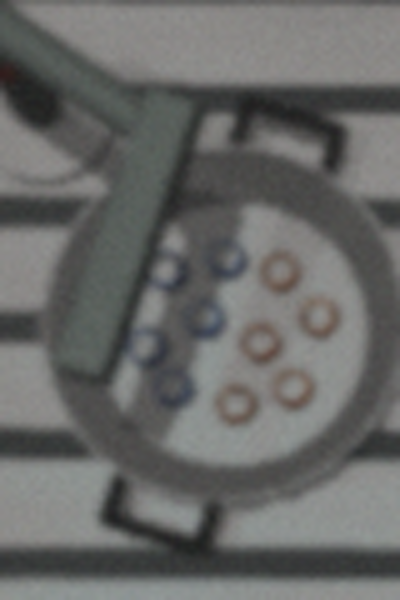

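```bash
cat >> h.py <<'E'
def rodfit(p,box,x0,lean=35,zt=0.03,free_lean=False):
    """x0=[x,y,az(rise dir)] tip; fit red handle + shaft surface points"""
    C,m=cloud(p); v,u=np.mgrid[:420,:560]; hsv=cv2.cvtColor(p['frame'],cv2.COLOR_RGB2HSV)
    red=(u>box[0])&(u<box[1])&(v>box[2])&(v<box[3])&((hsv[...,0]<6)|(hsv[...,0]>174))&(hsv[...,1]>110)&m
    red=cv2.erode(red.astype(np.uint8),np.ones((2,2)))>0
    P=C[red]
    from scipy.optimize import least_squares
    def ax(s):
        L=np.radians(lean); return np.array([np.sin(L)*np.cos(s[2]),np.sin(L)*np.sin(s[2]),np.cos(L)])
    def g(s):
        d=P-np.array([s[0],s[1],zt]); a=ax(s); t=d@a; return np.r_[np.linalg.norm(d-t[:,None]*a,axis=1)-.009]
    r=least_squares(g,x0,loss='soft_l1',f_scale=.003); d=P-np.array([*r.x[:2],zt]); return r.x,np.std(g(r.x)),np.percentile(d@ax(r.x),[0,2,98,100]),len(P)
def toolshift(dw):
    o=bot.observe(); return rot(o['tool_rot']).T@np.array(dw)*1000
E
python3 - <<'E'
from h import *
from scipy.optimize import least_squares
p=bot.grab_frame('top')
print(rodfit(p,(295,385,180,240),[.515,-.24,1.37]))
# silhouette: red pixels centroid line + ball pixel, image fit
hsv=cv2.cvtColor(p['frame'],cv2.COLOR_RGB2HSV)
v,u=np.mgrid[:420,:560]; red=(u>295)&(u<385)&(v>180)&(v<240)&((hsv[...,0]<6)|(hsv[...,0]>174))&(hsv[...,1]>110)
px=np.c_[u[red],v[red]].astype(float)
def X(s,t):
    L=np.radians(35); a=np.array([np.sin(L)*np.cos(s[2]),np.sin(L)*np.sin(s[2]),np.cos(L)]); return np.array([s[0],s[1],.03])+np.outer(t,a)
ball=np.array([290+267/4,175+160/4])
def g(s):
    A=proj(p,X(s,[.155,.2,.2375,.012])); 
    # red region centroid should match mid 0.1975; end extents
    c=proj(p,X(s,[.1975]))[0]; d=A[2]-A[0]; n=np.array([-d[1],d[0]])/np.linalg.norm(d)
    return np.r_[(c-px.mean(0)), ((px-A[0])@n)*.2, (A[3]-ball)]
r=least_squares(g,[.515,-.24,1.37]); print('img',r.x,np.round(g(r.x)[[0,1,-2,-1]],2))
for s in (r.x,): print('end',X(s,[.24,.212]).round(4))
print(proj(p,X(r.x,[0.012,.155,.24])), px.mean(0),px.min(0),px.max(0))
for dst in([.535,-.117,.40],): print(toolshift(np.array(dst)-bot.observe()['position']))
E
```

```text
(array([ 0.53881279, -0.23685994,  1.58552839]), np.float64(0.002058979803031848), array([0.16039565, 0.16328119, 0.2415391 , 0.24227671]), 68)
img [ 0.51669945 -0.23343498  1.35647231] [ 0.17  0.08 -0.21 -0.05]
end [[ 0.546  -0.0989  0.2266]
 [ 0.5426 -0.1146  0.2037]]
[[356.54292493 214.94765888]
 [334.22884018 202.95619979]
 [319.33481222 194.94650001]] [326.77777778 198.95959596] [317. 194.] [336. 205.]
[-536.67836501 -515.93447152 -168.70210966]
```

Emit:
move_arm(moves="0 0 -40 0.1; -20 -25 -80 0.2; -45 -55 -100 0.3; -70 -88 -120 0.4; -95 -120 -130 0.5; -122 -155 -130 0.62; -150 -190 -130 0.74; -176 -224 -130 0.86; -203 -257 -130 0.98; -230 -290 -130 1.1", grip=1)

```text
clock: 2.03
position: [0.3395, 0.2341, 0.3615]
tool_rot: [3.141, -0.001, 1.62]
force: [2.3, -0.6, -0.0]
grip_width: 0.0855
```

Run:
```python
from h import *
o=bot.observe(); print(o['clock'],o['position'],o['tool_rot'],o['qpos'],o['force'])
print(toolshift(np.array([.5426,-.1146,.33])-o['position']))
```

```text
2.0333 [0.33950383 0.23412757 0.36146914] [ 3.14140003e+00 -8.53927439e-04  1.62007448e+00] [-1.0239333   0.02692244  0.28578449  1.93711816 -0.00879553  1.17796561
 -0.68560715] [ 2.254551   -0.57795467 -0.03807534]
[-358.33513626  185.6659237    31.19891996]
```

Emit:
move_arm(moves="-34 18 0 0.05; -68 36 0 0.1; -103 54 0 0.15; -138 73 0 0.2; -173 91 0 0.25; -208 110 0 0.27; -243 128 0 0.27; -276 146 10 0.27; -308 163 25 0.27; -338 178.7 40 0.27")

```text
clock: 2.87
position: [0.5375, -0.0935, 0.3209]
tool_rot: [3.14, -0.0, 1.356]
force: [0.6, 0.8, 0.2]
grip_width: 0.0857
```

Run:
```python
from h import *
o=bot.observe(); print(o['clock'],o['position'],o['tool_rot'],o['qpos'],o['force'])
p=bot.grab_frame('side'); save('side1.png',p); q=bot.grab_frame('top')
def X(s,t):
    L=np.radians(35); a=np.array([np.sin(L)*np.cos(s[2]),np.sin(L)*np.sin(s[2]),np.cos(L)]); return np.array([s[0],s[1],.03])+np.outer(t,a)
c=proj(p,X([.5167,-.2334,1.3565],[.012,.155,.24])).round(0); print(c)
x,y=c.mean(0).astype(int); 
cr=p['frame'][y-60:y+60,x-80:x+80].copy()
cv2.imwrite('pics/s1.png',cv2.resize(cr,None,fx=4,fy=4,interpolation=cv2.INTER_CUBIC)[...,::-1]); print(x-80,y-60)
```

```text
2.8667 [ 0.53749522 -0.09353149  0.32092949] [ 3.14049507e+00 -1.43486906e-04  1.35585472e+00] [-0.3999494   0.35532551  0.6244872   1.71923042 -0.22604473  1.13870906
  0.07511022] [0.61774515 0.76399435 0.19852314]
[[318. 190.]
 [306. 173.]
 [297. 162.]]
227 115
```

View pics/s1.png

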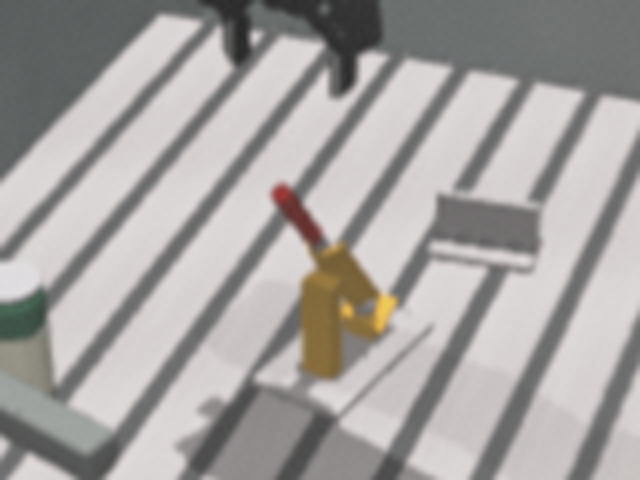

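The rod in the rest matches the projected model: red end seen at (297,162), predicted (297,162). I'll descend and grip.

Emit:
move_arm(moves="0 0 30 0; 0 0 60 0; 0 0 90 0; 0 0 115 0; 0 0 128 0; 0 0 136 0; 0 0 136 0; 0 0 136 0; 0 0 136 0; 0 0 136 0")

```text
clock: 3.8
position: [0.5371, -0.0915, 0.1863]
tool_rot: [3.14, -0.0, 1.356]
force: [1.7, -0.4, -0.3]
grip_width: 0.0852
```

Emit:
move_arm(moves="0 0 0 0; 0 0 0 0; 0 0 0 0; 0 0 0 0; 0 0 0 0; 0 0 0 0; 0 0 0 0; 0 0 0 0; 0 0 0 0; 0 0 0 0", grip=0, grip_force=80)

```text
clock: 4.63
position: [0.5368, -0.0915, 0.1854]
tool_rot: [3.141, -0.0, 1.356]
force: [2.1, 1.1, 1.8]
grip_width: 0.0155
```

Run:
```python
from h import *
o=bot.observe(); print(o['clock'],o['position'],o['tool_rot'],o['force'],o['moment'],o['grip_width'],o['qpos'])
```

```text
4.6333 [ 0.536751   -0.09148898  0.18536307] [ 3.14120535e+00 -5.96593778e-05  1.35597575e+00] [2.13001833 1.05913827 1.75391165] [-0.01000766 -0.85357366  0.18108479] 0.015527345141682676 [-0.3299152   0.50842085  0.54210231  1.88088492 -0.34257712  0.84472047
  0.1719844 ]
```

The last commanded pose had fallen short of my bookkeeping, so the grasp is about 21 mm off along the rod. I'll open, correct it and check.

Emit:
move_arm(moves="0 0 0 0; 0 0 0 0; 0 0 0 0; 0 0 0 0; 0 0 0 0; 0 0 0 0; 0 0 0 0; 0 0 0 0; 0 0 0 0; 0 0 0 0", grip=1)

```text
clock: 5.47
position: [0.5365, -0.0915, 0.1853]
tool_rot: [-3.142, 0.0, 1.356]
force: [0.2, -0.4, -0.3]
grip_width: 0.0851
```

Run:
```python
from h import *
o=bot.observe(); print(o['clock'],o['position'],o['force'],o['grip_width'])
p=bot.grab_frame('side'); q=bot.grab_frame('top')
a=p['frame'][115:235,227:387]; b=q['frame'][150:270,280:440]
cv2.imwrite('pics/s2.png',cv2.resize(np.vstack([a,b]),None,fx=2.5,fy=2.5,interpolation=cv2.INTER_CUBIC)[...,::-1])
```

```text
5.4667 [ 0.53653962 -0.09154374  0.18527542] [ 0.22640576 -0.42892778 -0.2592219 ] 0.08514121434445349
```

View pics/s2.png

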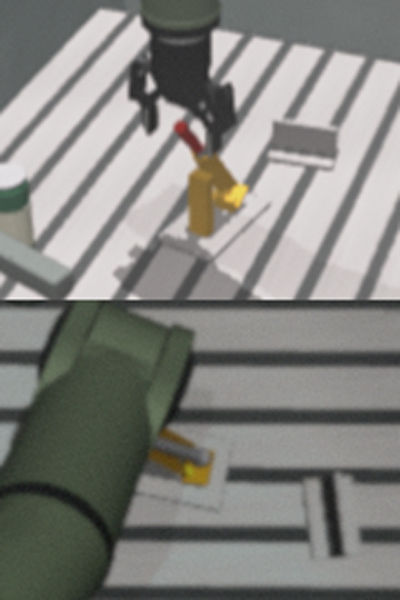

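The side view shows the rod end now near (299,166), and the top view the shaft end near (361,212), so the squeeze shifted the rod a little. I'll raise the arm and look properly.

Emit:
move_arm(moves="0 0 -25 0; 0 0 -55 0; 20 -10 -90 0; 50 -25 -120 0; 85 -40 -140 0; 120 -50 -140 0; 155 -50 -140 0; 190 -50 -140 0; 220 -50 -140 0; 220 -50 -140 0")

```text
clock: 6.4
position: [0.5348, 0.1406, 0.3246]
tool_rot: [-3.141, -0.001, 1.363]
force: [-0.6, 0.3, -0.0]
grip_width: 0.0855
```

Run:
```python
from h import *
o=bot.observe(); print(o['clock'],o['position'],o['force'],o['grip_width'])
p=bot.grab_frame('side'); q=bot.grab_frame('top')
a=p['frame'][145:205,267:347]; b=q['frame'][185:245,300:380]
cv2.imwrite('pics/s3.png',cv2.resize(np.hstack([a,b]),None,fx=5,fy=5,interpolation=cv2.INTER_CUBIC)[...,::-1])
def X(s,t):
    L=np.radians(35); a=np.array([np.sin(L)*np.cos(s[2]),np.sin(L)*np.sin(s[2]),np.cos(L)]); return np.array([s[0],s[1],.03])+np.outer(t,a)
for k in(p,q): print(proj(k,X([.5167,-.2334,1.3565],[.012,.155,.24])).round(1))
```

```text
6.4 [0.5347986  0.14056592 0.32461206] [-0.62212622  0.25879368 -0.01334455] 0.08551780893191988
[[318.1 190. ]
 [305.5 173.4]
 [297.1 162.3]]
[[356.5 214.9]
 [334.2 203. ]
 [319.3 194.9]]
```

View pics/s3.png

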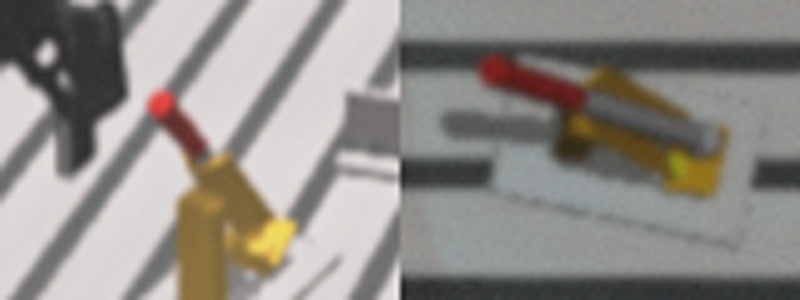

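```bash
cat > fit2.py <<'E'
from h import *
from scipy.optimize import least_squares
def fit(p,q,side,top,x0):
    """side/top: dict t->pixel"""
    P=lambda s,t: s[:3]+t*np.array([np.sin(s[3])*np.cos(s[4]),np.sin(s[3])*np.sin(s[4]),np.cos(s[3])])
    g=lambda s: np.concatenate([proj(k,P(s,t))[0]-np.array(px) for k,D in((p,side),(q,top)) for t,px in D.items()])
    r=least_squares(g,x0); return r.x,g(r.x),P(r.x,.24),P(r.x,.212),P(r.x,0)
E
python3 - <<'E'
from fit2 import *
p=bot.grab_frame('side'); q=bot.grab_frame('top')
s,res,E,G,T=fit(p,q,{.24:(299.4,165.6),.155:(308.5,175.5)},{.24:(318.4,199),.155:(337,204.6),.012:(361,212)},[.52,-.235,.03,.61,1.36])
print(s.round(4),np.degrees(s[3:]),res.round(1)); print('end',E,'g',G)
C,m=cloud(q)
for t in(.06,.1,.14,.18,.22):
    a=(E-T)/.24; X=T+t*a; u,v=proj(q,X)[0].round().astype(int); print(t,X.round(4),C[v,u].round(4),C[v-1:v+2,u-1:u+2,2].round(3).ravel())
E
```

```text
[ 0.5257 -0.2496  0.0274  0.6784  1.501 ] [38.86864718 85.99947761] [ 0.6  0.5 -1.5 -0.7  0.8  0.2 -1.  -0.1  0.3  0.5]
end [ 0.53622155 -0.09934269  0.21428643] g [ 0.5349957  -0.11687091  0.19248601]
0.06 [ 0.5283 -0.212   0.0741] [ 0.5265 -0.2098  0.0855] [0.099 0.097 0.09  0.097 0.085 0.091 0.095 0.092 0.083]
0.1 [ 0.5301 -0.187   0.1053] [ 0.5274 -0.185   0.1177] [0.132 0.127 0.121 0.126 0.118 0.117 0.124 0.12  0.118]
0.14 [ 0.5318 -0.1619  0.1364] [ 0.5305 -0.1607  0.1524] [0.159 0.158 0.148 0.154 0.152 0.156 0.148 0.152 0.154]
0.18 [ 0.5336 -0.1369  0.1676] [ 0.5309 -0.1348  0.184 ] [0.191 0.19  0.182 0.191 0.184 0.181 0.184 0.189 0.182]
0.22 [ 0.5353 -0.1119  0.1987] [ 0.5317 -0.1101  0.2119] [0.223 0.217 0.219 0.217 0.212 0.213 0.22  0.209 0.205]
```

Emit:
move_arm(moves="-30 6 0 -0.05; -62 13 0 -0.1; -96 20 0 -0.138; -130 27 0 -0.138; -164 34 0 -0.138; -198 42 5 -0.138; -230 49 15 -0.138; -252 53 25 -0.138; -252 53 25 -0.138; -252 53 25 -0.138")

```text
clock: 7.43
position: [0.5317, -0.1257, 0.3002]
tool_rot: [-3.141, 0.0, 1.49]
force: [0.1, 0.3, 0.7]
grip_width: 0.0854
```

Emit:
move_arm(moves="0 0 5 0; 0 0 5 0; 0 0 5 0; 0 0 5 0; 0 0 5 0; 0 0 5 0; 0 0 5 0; 0 0 5 0; 0 0 5 0; 0 0 5 0")

```text
clock: 8.27
position: [0.5326, -0.1235, 0.2953]
tool_rot: [-3.142, 0.0, 1.494]
force: [-0.3, -0.1, -0.4]
grip_width: 0.0857
```

Run:
```python
from h import *
o=bot.observe(); print(o['clock'],o['position'],o['tool_rot'],o['force'],o['qd'].round(3))
print(toolshift(np.array([.535,-.117,.1925-.0187])-o['position']))
```

```text
8.2667 [ 0.53264841 -0.12347137  0.29528778] [-3.14157008e+00  6.10338548e-05  1.49370872e+00] [-0.30209381 -0.08935528 -0.36966408] [ 0.    -0.001  0.     0.     0.001 -0.     0.002]
[  6.64066239   1.84897801 121.48733052]
```

Emit:
move_arm(moves="4 2 30 -0.007; 6.6 1.8 60 -0.007; 6.6 1.8 90 -0.007; 6.6 1.8 108 -0.007; 6.6 1.8 116 -0.007; 6.6 1.8 121 -0.007; 6.6 1.8 121 -0.007; 6.6 1.8 121 -0.007; 6.6 1.8 121 -0.007; 6.6 1.8 121 -0.007")

```text
clock: 9.1
position: [0.5354, -0.1171, 0.1752]
tool_rot: [3.14, -0.0, 1.501]
force: [-0.5, 0.0, 0.8]
grip_width: 0.0853
```

Run:
```python
from h import *
o=bot.observe(); print(o['clock'],o['position'],o['tool_rot'],o['force'])
```

```text
9.1 [ 0.53542288 -0.11710017  0.17523276] [ 3.14009233e+00 -1.32915478e-04  1.50075612e+00] [-0.51385877  0.0414482   0.7904381 ]
```

Emit:
move_arm(moves="0 0 0 0; 0 0 0 0; 0 0 0 0; 0 0 0 0; 0 0 0 0; 0 0 0 0; 0 0 0 0; 0 0 0 0; 0 0 0 0; 0 0 0 0", grip=0.1, grip_force=100)

```text
clock: 9.93
position: [0.5353, -0.1171, 0.1745]
tool_rot: [3.141, 0.0, 1.501]
force: [2.8, -0.4, 3.5]
grip_width: 0.0157
```

Emit:
move_arm(moves="-8 0 -6 0; -20 0 -14 0; -33 0 -23 0; -45 0 -32 0; -50 0 -60 0; -50 0 -95 0; -50 0 -130 0; -50 0 -160 0; -50 0 -180 0; -50 0 -180 0", grip_force=120)

```text
clock: 10.77
position: [0.532, -0.1691, 0.359]
tool_rot: [3.136, 0.001, 1.499]
force: [-0.2, 0.3, -1.3]
grip_width: 0.0151
```

Run:
```python
from fit2 import *
o=bot.observe(); print(o['clock'],o['position'],o['tool_rot'],o['force'],o['moment'],o['grip_width'])
p=bot.grab_frame('side'); q=bot.grab_frame('top')
x,y=proj(p,[.54,-.24,.27])[0].astype(int); a=p['frame'][y-60:y+60,x-80:x+80]; print('side off',x-80,y-60)
x,y=proj(q,[.54,-.24,.27])[0].astype(int); b=q['frame'][y-60:y+60,x-80:x+80]; print('top off',x-80,y-60)
cv2.imwrite('pics/g1.png',cv2.resize(np.vstack([a,b]),None,fx=2.5,fy=2.5,interpolation=cv2.INTER_CUBIC)[...,::-1])
```

```text
10.7667 [ 0.53198626 -0.16908016  0.35903129] [3.13581224e+00 5.12291420e-04 1.49890044e+00] [-0.18676802  0.32747501 -1.28352374] [ 0.05696372 -0.00359946 -0.00662995] 0.015099755125745486
side off 234 70
top off 293 134
```

View pics/g1.png

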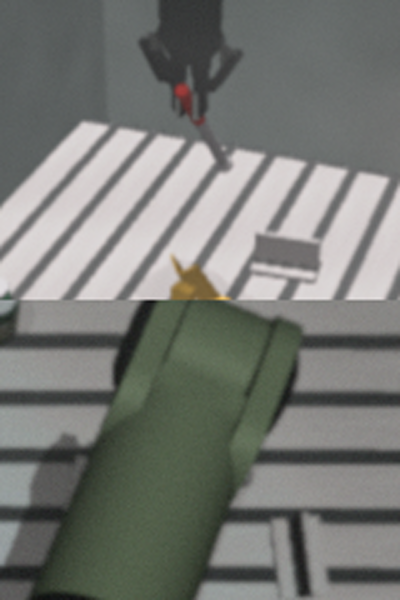

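Eight pictures viewed. The rod is held with its handle end at side pixel (307,107) and ball at (323.6,134). I'll fit how it sits in the grip and plan the transfer.

```bash
cat > plan.py <<'E'
from h import *
B=np.array([.5797,.2425]); bx=np.array([.291,.957]); by=np.array([-.957,.291])
E
python3 - <<'E'
from fit2 import *
p=bot.grab_frame('side'); o=bot.observe(); G=o['position']+[0,0,.0187]; M=rot(o['tool_rot'])
def P(s,t):
    a=M@np.array([np.sin(s[0]),s[2],-np.cos(s[0])]); return G+(t-s[1])*a
g=lambda s: np.concatenate([proj(p,P(s,.012))[0]-[323.6,134],proj(p,P(s,.24))[0]-[306.8,106.8],[s[2]*10]])
r=least_squares(g,[.68,.21,0]); print(np.degrees(r.x[0]),r.x[1:],g(r.x).round(1),P(r.x,0))
# lean and tg with ball only, tg=.212
for L in(33,36,39,42): print(L,proj(p,P([np.radians(L),.212,0],.012)),proj(p,P([np.radians(L),.212,0],.24)))
print(o['qpos'])
E
```

```text
41.373543083437276 [ 0.20165557 -0.01915123] [-0.1  0.1 -0.6  0.4 -0.2] [ 0.52521046 -0.30081532  0.22140424]
33 [[322.42278367 142.90488726]] [[307.38963669 107.33540256]]
36 [[323.45250093 140.26658653]] [[307.22225664 107.74345477]]
39 [[324.44439835 137.56821899]] [[307.06098975 108.16413811]]
42 [[325.39673277 134.81520759]] [[306.90630439 108.59625217]]
[-0.25623368  0.34940833  0.62249398  1.63876367 -0.21391998  1.22301467
  0.34014019]
```

Emit:
move_arm(moves="0 0 0 -0.12; 5 0 0 -0.24; 15 0 0 -0.36; 30 0 0 -0.48; 45 -5 0 -0.6; 60 -10 0 -0.72; 75 -15 0 -0.84; 90 -15 0 -0.96; 105 -15 0 -1.08; 120 -15 0 -1.2")

```text
clock: 11.75
position: [0.5242, -0.0458, 0.3532]
tool_rot: [-3.14, -0.002, 2.706]
force: [-0.2, -0.0, -2.4]
grip_width: 0.0149
```

Run:
```python
from plan import *
o=bot.observe(); print(o['clock'],o['position'],o['tool_rot'],o['qpos'].round(2))
print(toolshift(np.array([.5155,.0713,.33])-o['position']))
```

```text
11.75 [ 0.52424233 -0.0458368   0.35319802] [-3.14049269e+00 -1.83898892e-03  2.70626981e+00] [-0.29  0.26  0.34  1.7  -0.09  1.2   1.2 ]
[ 57.28117249 102.55081701  23.19061133]
```

Emit:
move_arm(moves="0 5 0 -0.12; 5 15 0 -0.24; 12 25 0 -0.36; 18 37 0 -0.48; 25 50 0 -0.6; 33 62 0 -0.72; 41 75 0 -0.84; 50 90 5 -0.96; 57 102 12 -1.08; 57 102 23 -1.2")

```text
clock: 12.58
position: [0.5163, 0.0729, 0.3303]
tool_rot: [3.14, -0.0, -2.374]
force: [-0.1, 0.1, -2.0]
grip_width: 0.0154
```

Run:
```python
from fit2 import *
from plan import *
o=bot.observe(); print(o['clock'],o['position'],o['tool_rot'],o['qpos'].round(2))
print('to A',toolshift(np.array([.5155,.0713,.253])-o['position']), 4.02-o['tool_rot'][2]%(2*np.pi))
M=rot(o['tool_rot']); T=o['position']+M@[-.133,0,.133]; print('tip',T)
p=bot.grab_frame('side'); q=bot.grab_frame('top')
bc=lambda X:np.c_[(X[:,:2]-B)@bx,(X[:,:2]-B)@by]
hsv=cv2.cvtColor(q['frame'],cv2.COLOR_RGB2HSV)
x,y=proj(p,T)[0].astype(int); a=p['frame'][y-80:y+40,x-80:x+80]; print('side off',x-80,y-80)
x,y=proj(q,T)[0].astype(int); b=q['frame'][y-60:y+60,x-80:x+80]; print('top off',x-80,y-60)
cv2.imwrite('pics/g2.png',cv2.resize(np.vstack([a,b]),None,fx=2.5,fy=2.5,interpolation=cv2.INTER_CUBIC)[...,::-1])
# beads from first top picture (static)
px=np.array([[228,258],[167,270],[207,318],[148,346],[175,388],[280,271],[319,317],[261,342],[293,388],[237,403]])/5+[160,130]
print(bc(pt(q,px,.022)).round(3))
```

```text
12.5833 [0.51632138 0.072884   0.33033376] [ 3.14018425e+00 -4.00006116e-04 -2.37359097e+00] [-0.32  0.26  0.08  1.74 -0.02  1.14  2.11]
to A [ 1.66028977 -0.677681   77.33355167] 0.11040566039663968
tip [0.61181992 0.16537677 0.1972807 ]
side off 161 133
top off 144 113
[[ 0.015 -0.041]
 [ 0.049 -0.023]
 [ 0.015 -0.001]
 [ 0.045  0.027]
 [ 0.02   0.047]
 [-0.019 -0.043]
 [-0.052 -0.023]
 [-0.022  0.003]
 [-0.05   0.025]
 [-0.02   0.045]]
```

View pics/g2.png

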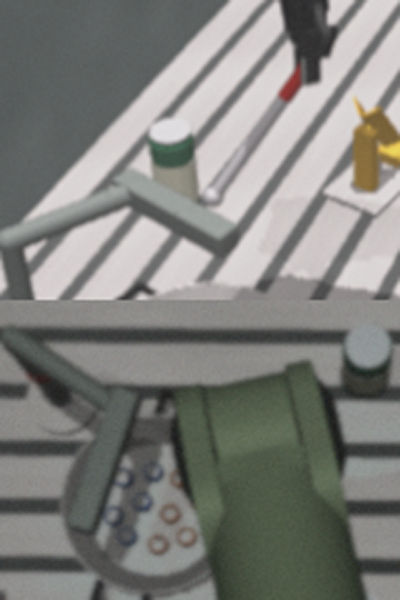

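Nine viewed: the ball is at side pixel (246,210) and the red/grey boundary at (277,168). The arm hides the bowl's open side from the top camera, and the beads are undisturbed.

Run:
```python
from fit2 import *
p=bot.grab_frame('side'); o=bot.observe()
poses=[(np.array([.5320,-.1691,.3590]),rot([3.13581,.0005,1.4989]),{.012:(323.6,134),.24:(306.8,106.8)}),(o['position'],rot(o['tool_rot']),{.012:(245.8,209.8),.155:(277,168.5)})]
def P(s,pos,M,t): return pos+M@(np.array([0,0,-.0187])+(t-s[1])*np.array([np.sin(s[0])*np.cos(s[2]),np.sin(s[2]),-np.cos(s[0])*np.cos(s[2])]))
def g(s,w=10): return np.concatenate([proj(p,P(s,a,M,t))[0]-px for a,M,D in poses for t,px in D.items()])
r=least_squares(g,[.68,.21,0]); print(np.degrees(r.x[[0,2]]),r.x[1],g(r.x).round(1))
M=rot(o['tool_rot']); print('tip in tool',M.T@(P(r.x,o['position'],M,0)-o['position']))
print('tip',P(r.x,o['position'],M,0))
```

```text
[40.02793636 -0.46708508] 0.19769502142921327 [-0.5 -0.6 -1.1 -2.2  0.5 -0.7 -1.9  1.5]
tip in tool [-0.12714551  0.00161163  0.13267616]
tip [0.60733582 0.15790836 0.19706688]
```

```bash
cat >> plan.py <<'E'
TT=np.array([-.129,.001,.133])
def tipb():
    o=bot.observe(); T=o['position']+rot(o['tool_rot'])@TT; return np.r_[(T[:2]-B)@bx,(T[:2]-B)@by,T[2]],o
def rows(W,yaw,turnlen=None):
    """W: 10 tip goals (bowl x,y, world z) in m; yaw final tool yaw. prints shifts from the observed pose"""
    t,o=tipb(); M=rot(o['tool_rot']); p0=o['position']; dy=(yaw-o['tool_rot'][2]+np.pi)%(2*np.pi)-np.pi
    out=[]
    for i,w in enumerate(W):
        turn=dy*min(1,(i+1)/2) if turnlen is None else dy*min(1,(i+1)/turnlen)
        Mi=M@R.from_euler('z',-turn).as_matrix(); T=np.r_[B+w[0]*bx+w[1]*by,w[2]]
        d=M.T@(T-Mi@TT-p0)*1000; out.append('%.0f %.0f %.0f %.2f'%(*d,-turn))
    print('; '.join(out)); print('now',t.round(4),o['clock'],'yaw',o['tool_rot'][2],'q7',o['qpos'][6].round(2),'F',o['force'].round(1))
def lerp(P,n=10):
    P=np.array(P,float); s=np.r_[0,np.cumsum(np.linalg.norm(np.diff(P,axis=0),axis=1))]
    u=np.linspace(0,s[-1],n+1)[1:]; return np.c_[[np.interp(u,s,P[:,k]) for k in range(3)]].T
E
python3 - <<'E'
from plan import *
t,o=tipb(); rows(np.vstack([lerp([t,(-.06,-.04,.12),(-.001,-.063,.06)],9),[(-.001,-.063,.06)]]),4.02)
E
```

```text
-1 -4 18 -0.06; -3 -8 36 -0.12; -4 -4 54 -0.12; -5 -0 72 -0.12; -15 2 86 -0.12; -28 4 99 -0.12; -41 6 111 -0.12; -55 8 124 -0.12; -68 10 137 -0.12; -68 10 137 -0.12
now [-0.0716 -0.0525  0.1967] 12.7333 yaw -2.3859388362086116 q7 2.1 F [-0.6 -0.8 -2. ]
```

Emit:
move_arm(moves="-1 -4 18 -0.06; -3 -8 36 -0.12; -4 -4 54 -0.12; -5 0 72 -0.12; -15 2 86 -0.12; -28 4 99 -0.12; -41 6 111 -0.12; -55 8 124 -0.12; -68 10 137 -0.12; -68 10 137 -0.12")

```text
clock: 13.57
position: [0.5595, 0.1255, 0.192]
tool_rot: [3.14, -0.002, -2.266]
force: [-1.7, 0.8, -2.0]
grip_width: 0.0154
```

Run:
```python
from plan import *
t,o=tipb(); rows(np.vstack([lerp([t,(-.001,-.063,.022)],7),[(-.001,-.063,.022)]*3]),4.02)
```

```text
0 -0 5 -0.00; 1 -0 10 -0.00; 1 -1 16 -0.00; 1 -1 21 -0.00; 2 -1 26 -0.00; 2 -1 31 -0.00; 2 -1 37 -0.00; 2 -1 37 -0.00; 2 -1 37 -0.00; 2 -1 37 -0.00
now [ 0.0012 -0.0637  0.0587] 13.5667 yaw -2.2662110894805205 q7 2.15 F [-1.7  0.8 -2. ]
```

Emit:
move_arm(moves="0 0 5 0; 1 0 10 0; 1 -1 16 0; 1 -1 21 0; 2 -1 26 0; 2 -1 30 0; 2 -1 34 0; 2 -1 37 0; 2 -1 37 0; 2 -1 37 0")

```text
clock: 14.4
position: [0.5602, 0.1222, 0.1579]
tool_rot: [-3.14, 0.002, -2.263]
force: [2.9, -1.7, 6.3]
grip_width: 0.0153
```

Emit:
move_arm(moves="0 0 1 0; 0 0 2 0; 0 0 3 0; 0 0 4 0; 0 0 5 0; 0 0 6 0; 0 0 7 0; 0 0 8 0; 0 0 8 0; 0 0 8 0")

```text
clock: 15.23
position: [0.5589, 0.1224, 0.1493]
tool_rot: [-3.141, 0.0, -2.262]
force: [1.5, 0.1, 1.7]
grip_width: 0.0152
```

Run:
```python
from plan import *
print(tipb())
```

```text
(array([-0.00156449, -0.06402073,  0.01634967]), {'clock': 15.2333, 'qpos': array([-0.34553898,  0.539572  ,  0.03691974,  1.81981127, -0.02693135,
        0.78241005,  2.15516764]), 'qd': array([ 1.19964159e-03, -1.23647314e-03, -1.83231452e-03, -1.40728331e-03,
        4.15879928e-05,  1.59604863e-03, -5.89274434e-04]), 'joint_efforts': array([ -0.19756698, -85.64668894,   3.42699587, -28.51406157,
         0.16403755,   0.95265605,   0.13843122]), 'position': array([0.55893734, 0.12237734, 0.14931779]), 'tool_rot': array([-3.14145913e+00,  2.48130093e-04, -2.26245777e+00]), 'force': array([1.51443331, 0.14045925, 1.65772171]), 'moment': array([ 0.37524219, -0.74408268, -0.14477574]), 'grip_width': 0.015196147693879555})
```

Run:
```python
from plan import *
t,o=tipb(); p=bot.grab_frame('side'); q=bot.grab_frame('top'); T=o['position']+rot(o['tool_rot'])@TT
x,y=proj(p,T)[0].astype(int); a=p['frame'][y-70:y+30,x-60:x+60]; print('side off',x-60,y-70,proj(p,T))
b=q['frame'][140:240,150:270]; print(proj(q,T))
cv2.imwrite('pics/g3.png',cv2.resize(np.hstack([a,b]),None,fx=3.3,fy=3.3,interpolation=cv2.INTER_CUBIC)[...,::-1])
```

```text
side off 169 199 [[229.18697411 269.0859072 ]]
[[213.09535183 176.81785053]]
```

View pics/g3.png

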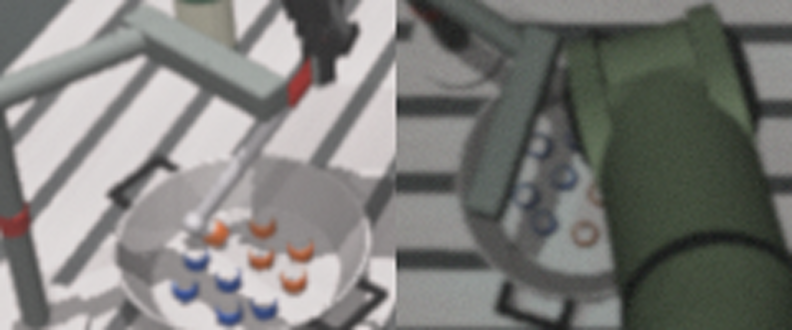

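Ten viewed: the ball is inside the bowl at side pixel (229,266), beside an orange bead. All beads are down and the nozzle is clear. I'll feel for the floor.

Emit:
move_arm(moves="-3 -1 0 0; -5 -2 0 0; -5 -2 1 0; -5 -2 2 0; -5 -2 3 0; -5 -2 4 0; -5 -2 5 0; -5 -2 6 0; -5 -2 6 0; -5 -2 6 0")

```text
clock: 16.17
position: [0.5633, 0.1248, 0.1431]
tool_rot: [3.141, -0.001, -2.262]
force: [-0.0, 0.7, -0.8]
grip_width: 0.015
```

Run:
```python
from plan import *
t,o=tipb(); print(t,o['force'],o['moment'],o['position'])
```

```text
[ 0.00194354 -0.06735233  0.0100131 ] [-0.02255111  0.71151028 -0.83487127] [-0.12960194  0.08583362 -0.00265238] [0.56326512 0.1248058  0.14308683]
```

Emit:
move_arm(moves="0 0 0.5 0; 0 0 1 0; 0 0 1.5 0; 0 0 2 0; 0 0 2.5 0; 0 0 3 0; 0 0 3.5 0; 0 0 4 0; 0 0 4 0; 0 0 4 0")

```text
clock: 17.0
position: [0.5636, 0.1249, 0.1393]
tool_rot: [-3.141, 0.0, -2.262]
force: [-0.2, -0.7, 1.3]
grip_width: 0.015
```

Run:
```python
from plan import *
t,o=tipb(); print(t,o['force'],o['moment'],o['position'])
```

```text
[ 0.00213565 -0.06773491  0.0063545 ] [-0.20122887 -0.74810151  1.26873834] [-0.08816457  0.11315988  0.00158089] [0.56357905 0.12485406 0.13934396]
```

```bash
cat >> plan.py <<'E'
def chain(halves,yaw,z):
    t,o=tipb(); M=rot(o['tool_rot']); s=t
    for H in halves:
        from scipy.interpolate import CubicSpline
        P=np.array([s[:2]]+[list(h) for h in H]); k=np.r_[0,np.cumsum(np.linalg.norm(np.diff(P,axis=0),axis=1))]
        W=CubicSpline(k,P)(np.linspace(0,k[-1],9)[1:]); W=np.vstack([W,W[-1:],W[-1:]])
        D=[M.T@np.r_[(w[0]-s[0])*bx+(w[1]-s[1])*by,z-s[2]]*1000 for w in W]
        print('; '.join('%.0f %.0f %.1f 0'%tuple(d) for d in D)); s=np.r_[W[-1],z]
N1=[(.035,-.057),(.056,-.025),(.056,.015),(.04,.048),(.0,.062)]
O1=[(-.028,.05),(-.045,.02),(-.05,-.015),(-.035,-.05),(0,-.063)]
E
python3 - <<'E'
from plan import *
chain([N1,O1,N1,O1],None,.0085)
E
```

```text
-20 14 -2.1 0; -31 35 -2.1 0; -33 59 -2.1 0; -27 82 -2.2 0; -13 103 -2.2 0; 5 119 -2.2 0; 27 126 -2.2 0; 52 119 -2.2 0; 52 119 -2.2 0; 52 119 -2.2 0
17 -15 0.0 0; 25 -35 0.0 0; 25 -57 0.0 0; 21 -79 0.0 0; 11 -99 0.0 0; -5 -114 0.0 0; -26 -121 0.0 0; -48 -115 0.0 0; -48 -115 0.0 0; -48 -115 0.0 0
-23 10 0.0 0; -35 31 -0.0 0; -37 55 -0.0 0; -31 78 -0.0 0; -17 99 -0.0 0; 1 115 -0.0 0; 23 122 -0.0 0; 48 115 -0.0 0; 48 115 -0.0 0; 48 115 -0.0 0
17 -15 0.0 0; 25 -35 0.0 0; 25 -57 0.0 0; 21 -79 0.0 0; 11 -99 0.0 0; -5 -114 0.0 0; -26 -121 0.0 0; -48 -115 0.0 0; -48 -115 0.0 0; -48 -115 0.0 0
```

Emit:
move_arm(moves="-20 14 -2 0; -31 35 -2 0; -33 59 -2 0; -27 82 -2 0; -13 103 -2 0; 5 119 -2 0; 27 126 -2 0; 52 119 -2 0; 52 119 -2 0; 52 119 -2 0")

```text
clock: 17.83
position: [0.4393, 0.1602, 0.1419]
tool_rot: [-3.141, 0.002, -2.264]
force: [3.0, -0.2, 0.6]
grip_width: 0.0154
```

Run:
```python
from plan import *
t,o=tipb(); print(t,o['force'],o['moment'],o['qpos'].round(2),o['tool_rot'])
```

```text
[-0.00014945  0.06114185  0.00915223] [ 3.04497254 -0.1672529   0.61840596] [-0.1618006  -1.14576433 -0.4459977 ] [-0.5   0.41  0.03  2.09 -0.02  0.64  1.99] [-3.14062478e+00  1.65551059e-03 -2.26408727e+00]
```

Emit:
move_arm(moves="17 -15 0 0; 25 -35 0 0; 25 -57 0 0; 21 -79 0 0; 11 -99 0 0; -5 -114 0 0; -26 -121 0 0; -48 -115 0 0; -48 -115 0 0; -48 -115 0 0")

```text
clock: 18.67
position: [0.558, 0.126, 0.1406]
tool_rot: [3.141, -0.0, -2.26]
force: [-0.1, -0.6, -1.3]
grip_width: 0.0151
```

Run:
```python
from plan import *
t,o=tipb(); print(t,o['force'],o['moment'],o['qpos'].round(2),o['tool_rot'])
p=bot.grab_frame('side'); q=bot.grab_frame('top'); np.savez('st.npz',s=p['frame'],t=q['frame'])
for k,n in((p,'s'),(q,'t')):
    h=cv2.cvtColor(k['frame'],cv2.COLOR_RGB2HSV); v,u=np.mgrid[:420,:560]
    X=pt(k,np.c_[u.ravel(),v.ravel()],.02)[:,:2]-B; bb=np.c_[X@bx,X@by].reshape(420,560,2); r=np.hypot(bb[...,0],bb[...,1])<.1
    for c,l,hh in(('orange',3,20),('blue',100,130)):
        m=(r&(h[...,0]>=l)&(h[...,0]<=hh)&(h[...,1]>80)).astype(np.uint8); N,_,st,ce=cv2.connectedComponentsWithStats(m)
        print(n,c,[(bb[int(ce[i][1]),int(ce[i][0])]*1000).round().astype(int).tolist()+[int(st[i,4])] for i in range(1,N) if st[i,4]>3])
```

```text
[ 0.00171667 -0.06159608  0.00754323] [-0.07832109 -0.56546591 -1.31757842] [-0.14793565  0.06273962  0.00530568] [-0.36  0.55  0.04  1.83 -0.03  0.77  2.16] [ 3.14067892e+00 -3.97670713e-04 -2.26019229e+00]
s orange [[-46, -31, 20], [-61, -4, 23], [-11, -40, 46], [-10, 6, 24]]
s blue [[36, -7, 33], [-19, 69, 15], [22, 67, 16], [68, 40, 8]]
t orange []
t blue []
```

Emit:
move_arm(moves="-23 10 0 0; -35 31 0 0; -37 55 0 0; -31 78 0 0; -17 99 0 0; 1 115 0 0; 23 122 0 0; 48 115 0 0; 48 115 0 0; 48 115 0 0")

```text
clock: 19.6
position: [0.4385, 0.1595, 0.1418]
tool_rot: [-3.141, 0.0, -2.264]
force: [-0.2, 1.0, -0.8]
grip_width: 0.0153
```

Emit:
move_arm(moves="17 -15 0 0; 25 -35 0 0; 25 -57 0 0; 21 -79 0 0; 11 -99 0 0; -5 -114 0 0; -26 -121 0 0; -48 -115 0 0; -48 -115 0 0; -48 -115 0 0")

```text
clock: 20.43
position: [0.5582, 0.1256, 0.1408]
tool_rot: [3.141, -0.0, -2.261]
force: [-0.6, -0.1, -1.3]
grip_width: 0.015
```

Emit:
move_arm(moves="-23 10 0 0; -35 31 0 0; -37 55 0 0; -31 78 0 0; -17 99 0 0; 1 115 0 0; 23 122 0 0; 48 115 0 0; 48 115 0 0; 48 115 0 0")

```text
clock: 21.27
position: [0.4385, 0.1595, 0.1416]
tool_rot: [-3.141, -0.0, -2.264]
force: [0.9, 0.9, -0.5]
grip_width: 0.0153
```

```bash
cat > beads.py <<'E'
from plan import *
def beads():
    t,o=tipb(); print(t,o['clock'],o['force'],o['moment'],o['tool_rot'])
    p=bot.grab_frame('side'); q=bot.grab_frame('top')
    for k,n in((p,'s'),(q,'t')):
        h=cv2.cvtColor(k['frame'],cv2.COLOR_RGB2HSV); v,u=np.mgrid[:420,:560]
        X=pt(k,np.c_[u.ravel(),v.ravel()],.02)[:,:2]-B; bb=np.c_[X@bx,X@by].reshape(420,560,2); r=np.hypot(bb[...,0],bb[...,1])<.11
        for c,l,hh in(('orange',3,20),('blue',105,128)):
            m=(r&(h[...,0]>=l)&(h[...,0]<=hh)&(h[...,1]>(80 if n=='s' else 45))).astype(np.uint8); N,_,st,ce=cv2.connectedComponentsWithStats(m)
            print(n,c,[(bb[int(ce[i][1]),int(ce[i][0])]*1000).round().astype(int).tolist()+[int(st[i,4])] for i in range(1,N) if st[i,4]>3])
    return p,q
E
python3 - <<'E'
from beads import *
p,q=beads()
x,y=proj(p,np.r_[B,.03])[0].astype(int); a=p['frame'][y-50:y+50,x-60:x+60]
x,y=proj(q,np.r_[B,.03])[0].astype(int); b=q['frame'][y-50:y+50,x-60:x+60]
cv2.imwrite('pics/g4.png',cv2.resize(np.hstack([a,b]),None,fx=3.3,fy=3.3,interpolation=cv2.INTER_CUBIC)[...,::-1])
for l in('orange0','blue0'):
    for k in(p,q):
        print(l,[( ((pt(k,d['at'],.016)[0,:2]-B)@np.c_[bx,by]*1000).round().astype(int).tolist(),round(d['conf'],2)) for d in bot.search_frame(k,l)[:6]])
E
```

```text
[-0.00121835  0.0618341   0.00864078] 21.2667 [ 0.9124157   0.91599505 -0.51466418] [-0.11809418  0.06023881 -0.03584   ] [-3.14126602e+00 -4.13641728e-05 -2.26423547e+00]
s orange [[-47, -36, 23], [-8, -71, 22], [-61, -4, 20], [-2, -31, 20], [-10, 6, 22]]
s blue [[34, -4, 32], [-14, 74, 35], [21, 74, 12]]
t orange [[-23, -69, 16], [-15, -33, 12], [-66, -39, 11], [-20, -8, 4], [-74, -15, 6]]
t blue [[27, -10, 4], [12, 5, 6]]
orange0 [([-448, -71], 0.22)]
orange0 []
blue0 []
blue0 []
```

View pics/g4.png

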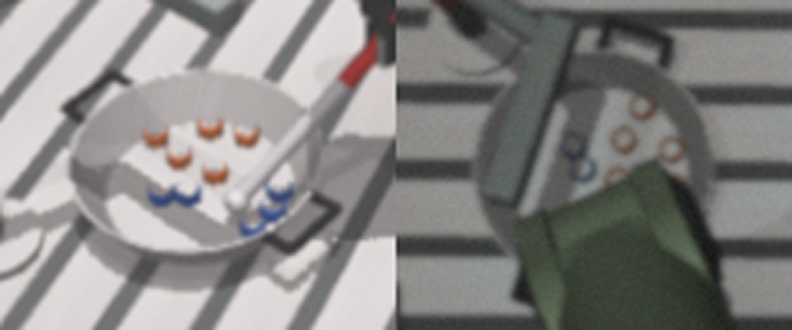

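Eleven viewed: all ten beads are down in the bowl, but the five oranges are still in the open half at top pixels around (617-671,105-185). The blues are at the nozzle side and +y edge. I'll add strokes that carry oranges across, then another wide round.

Run:
```python
from plan import *
chain([[(-.028,.048),(-.045,.015),(-.045,-.003)],[(0,-.003),(.052,-.003)],[(.05,.03),(.032,.06),(0,.069),(-.025,.06)],[(-.043,.025),(-.047,-.01),(-.038,-.035)],[(0,-.035),(.048,-.035)],[(.057,0),(.042,.045),(0,.063)]],None,.0085)
```

```text
9 -7 -0.4 0; 16 -15 -0.4 0; 21 -25 -0.4 0; 24 -35 -0.4 0; 25 -46 -0.4 0; 25 -57 -0.4 0; 22 -68 -0.4 0; 17 -78 -0.4 0; 17 -78 -0.4 0; 17 -78 -0.4 0
-11 5 -0.0 0; -22 9 -0.0 0; -34 14 -0.0 0; -45 19 -0.0 0; -56 23 -0.0 0; -67 28 -0.0 0; -78 33 -0.0 0; -90 37 -0.0 0; -90 37 -0.0 0; -90 37 -0.0 0
5 14 0.0 0; 14 29 0.0 0; 25 41 0.0 0; 39 49 0.0 0; 55 52 0.0 0; 71 49 0.0 0; 85 41 0.0 0; 95 28 0.0 0; 95 28 0.0 0; 95 28 0.0 0
2 -12 -0.0 0; 3 -25 -0.0 0; 3 -38 -0.0 0; 1 -51 -0.0 0; -2 -63 -0.0 0; -7 -74 -0.0 0; -15 -84 -0.0 0; -25 -93 -0.0 0; -25 -93 -0.0 0; -25 -93 -0.0 0
-10 4 -0.0 0; -20 8 -0.0 0; -30 12 -0.0 0; -40 17 -0.0 0; -50 21 -0.0 0; -60 25 -0.0 0; -69 29 -0.0 0; -79 33 -0.0 0; -79 33 -0.0 0; -79 33 -0.0 0
-0 16 0.0 0; 4 32 0.0 0; 11 47 0.0 0; 21 60 0.0 0; 34 70 0.0 0; 49 76 0.0 0; 65 77 0.0 0; 82 72 0.0 0; 82 72 0.0 0; 82 72 0.0 0
```

Emit:
move_arm(moves="9 -7 0 0; 16 -15 0 0; 21 -25 0 0; 24 -35 0 0; 25 -46 0 0; 25 -57 0 0; 22 -68 0 0; 17 -78 0 0; 17 -78 0 0; 17 -78 0 0")

```text
clock: 22.4
position: [0.4885, 0.0979, 0.141]
tool_rot: [3.141, -0.0, -2.263]
force: [-0.7, -0.0, -1.4]
grip_width: 0.0152
```

Emit:
move_arm(moves="-11 5 0 0; -22 9 0 0; -34 14 0 0; -45 19 0 0; -56 23 0 0; -67 28 0 0; -78 33 0 0; -90 37 0 0; -90 37 0 0; -90 37 0 0")

```text
clock: 23.23
position: [0.5169, 0.1917, 0.1411]
tool_rot: [3.142, -0.0, -2.261]
force: [-0.8, 0.4, -2.0]
grip_width: 0.0153
```

Emit:
move_arm(moves="5 14 0 0; 14 29 0 0; 25 41 0 0; 39 49 0 0; 55 52 0 0; 71 49 0 0; 85 41 0 0; 95 28 0 0; 95 28 0 0; 95 28 0 0")

```text
clock: 24.07
position: [0.4349, 0.1345, 0.1414]
tool_rot: [-3.141, -0.0, -2.265]
force: [1.0, 0.5, -1.5]
grip_width: 0.0152
```

Emit:
move_arm(moves="2 -12 0 0; 3 -25 0 0; 3 -38 0 0; 1 -51 0 0; -2 -63 0 0; -7 -74 0 0; -15 -84 0 0; -25 -93 0 0; -25 -93 0 0; -25 -93 0 0")

```text
clock: 24.9
position: [0.5226, 0.0956, 0.141]
tool_rot: [3.141, -0.0, -2.262]
force: [-0.4, -0.0, -1.7]
grip_width: 0.015
```

Emit:
move_arm(moves="-10 4 0 0; -20 8 0 0; -30 12 0 0; -40 17 0 0; -50 21 0 0; -60 25 0 0; -69 29 0 0; -79 33 0 0; -79 33 0 0; -79 33 0 0")

```text
clock: 25.73
position: [0.5472, 0.1777, 0.1411]
tool_rot: [3.142, -0.0, -2.262]
force: [0.5, 0.1, -1.6]
grip_width: 0.0152
```

Run:
```python
from beads import *
beads()
```

```text
[ 0.04798447 -0.03650244  0.00805012] 25.7333 [ 0.46530407  0.12442937 -1.61769917] [-0.14686434  0.11323869  0.03504824] [ 3.14151411e+00 -3.09417534e-04 -2.26165815e+00]
s orange [[-47, -36, 26], [-61, -4, 23], [31, -20, 24], [2, 10, 25]]
s blue [[-12, 72, 56], [37, 11, 17], [78, -27, 16]]
t orange []
t blue []
```

Run:
```python
from plan import *
chain([[(.057,0),(.045,.04),(.018,.066),(-.022,.062)],[(-.044,.025),(-.05,-.01),(-.045,-.035),(-.02,-.058)],[(.02,-.062),(.05,-.03)]],None,.0085)
```

```text
-0 20 -0.4 0; 5 39 -0.4 0; 16 56 -0.4 0; 30 70 -0.4 0; 48 80 -0.4 0; 67 84 -0.4 0; 86 80 -0.3 0; 102 65 -0.3 0; 102 65 -0.3 0; 102 65 -0.3 0
4 -17 0.0 0; 6 -34 0.0 0; 5 -51 0.0 0; 1 -68 0.0 0; -6 -84 0.0 0; -16 -98 0.0 0; -30 -107 -0.0 0; -48 -110 -0.0 0; -48 -110 -0.0 0; -48 -110 -0.0 0
-12 1 -0.0 0; -23 3 -0.0 0; -32 7 -0.0 0; -40 13 -0.0 0; -46 20 -0.0 0; -50 30 -0.0 0; -53 40 -0.0 0; -54 53 -0.0 0; -54 53 -0.0 0; -54 53 -0.0 0
```

Emit:
move_arm(moves="0 20 0 0; 5 39 0 0; 16 56 0 0; 30 70 0 0; 48 80 0 0; 67 84 0 0; 86 80 0 0; 102 65 0 0; 102 65 0 0; 102 65 0 0")

```text
clock: 26.67
position: [0.4323, 0.1389, 0.1416]
tool_rot: [-3.141, 0.0, -2.265]
force: [-0.8, 1.7, -1.5]
grip_width: 0.0154
```

Emit:
move_arm(moves="4 -17 0 0; 6 -34 0 0; 5 -51 0 0; 1 -68 0 0; -6 -84 0 0; -16 -98 0 0; -30 -107 0 0; -48 -110 0 0; -48 -110 0 0; -48 -110 0 0")

```text
clock: 27.5
position: [0.5476, 0.1077, 0.1409]
tool_rot: [3.141, -0.0, -2.262]
force: [0.1, -0.1, -1.6]
grip_width: 0.0155
```

Emit:
move_arm(moves="-12 1 0 0; -23 3 0 0; -32 7 0 0; -40 13 0 0; -46 20 0 0; -50 30 0 0; -53 40 0 0; -54 53 0 0; -54 53 0 0; -54 53 0 0")

```text
clock: 28.33
position: [0.5403, 0.1832, 0.1415]
tool_rot: [3.141, -0.0, -2.261]
force: [0.4, -0.4, -1.3]
grip_width: 0.0152
```

Run:
```python
from beads import *
p,q=beads(); v,u=np.mgrid[:420,:560]
# finer: list by eroded peaks of side colour masks
h=cv2.cvtColor(cv2.resize(p['frame'][240:330,180:310],None,fx=3,fy=3,interpolation=cv2.INTER_CUBIC),cv2.COLOR_RGB2HSV)
for c,l,hh in(('o',3,20),('b',105,128)):
    m=((h[...,0]>=l)&(h[...,0]<=hh)&(h[...,1]>(110))).astype(np.uint8); N,_,st,ce=cv2.connectedComponentsWithStats(m)
    for i in range(1,N):
        if st[i,4]>25:
            px=ce[i]/3+[180,240]; X=(pt(p,px,.015)[0,:2]-B)@np.c_[bx,by]; print(c,px.round(1),(X*1000).round(),st[i])
```

```text
[ 0.05123657 -0.02823205  0.00845838] 28.3333 [ 0.36816375 -0.35025755 -1.34259414] [-0.18772272  0.0752385  -0.00783519] [ 3.14148898e+00 -2.86847963e-05 -2.26103504e+00]
s orange [[-47, -36, 21], [-61, -4, 24], [9, -71, 16], [2, 10, 26], [33, -22, 23]]
s blue [[-42, 53, 19], [-24, 69, 21], [37, 11, 17], [2, 73, 22], [84, -4, 17]]
t orange []
t blue []
o [246.8 264.9] [-49. -35.] [192  69  18  11 112]
o [257.7 267.2] [-62.  -3.] [224  77  19  10 134]
o [225.6 270.4] [  9. -70.] [130  87  16  10  96]
o [246.8 281.3] [ 1. 11.] [191 119  20  11 145]
o [232.2 281.6] [ 29. -21.] [148 121  18   9 128]
b [268.1 279. ] [-45.  54.] [256 113  18   8  91]
b [267.5 285. ] [-26.  69.] [254 130  18  10 100]
b [238.9 288. ] [35. 12.] [169 140  16   8  85]
b [262.8 291. ] [ 1. 74.] [239 148  20  10 123]
b [224.1 294.8] [81. -3.] [124 159  17  10  87]
```

All ten beads show separately in the side view. After bias correction an orange sits at about (23,-28) mm in the nozzle half and blues at about (-51,47) in the open half. One more push will add margin: hop over to the centre orange and push it well into the nozzle half.

Run:
```python
from plan import *
t,o=tipb(); M=rot(o['tool_rot'])
def seg(s,P,n,hold):
    W=lerp([s]+P,n); W=np.vstack([W]+[W[-1:]]*hold)
    print('; '.join('%.0f %.0f %.0f 0'%tuple(M.T@np.r_[(w[0]-s[0])*bx+(w[1]-s[1])*by,w[2]-s[2]]*1000) for w in W)); return W[-1]
s=seg(t,[(.051,-.028,.04),(-.036,.003,.04)],8,2)
s=seg(s,[(-.036,.003,.0085),(-.036,.003,.0085),(.012,.004,.0085)],8,2)
s=seg(s,[(.005,.004,.05),(-.055,.0,.09)],8,2)
```

```text
0 1 -15 0; 0 2 -31 0; 15 1 -32 0; 30 -0 -32 0; 46 -1 -32 0; 61 -2 -32 0; 77 -3 -32 0; 92 -3 -32 0; 92 -3 -32 0; 92 -3 -32 0
0 0 10 0; 0 0 20 0; 0 0 30 0; -8 3 31 0; -17 7 31 0; -26 11 31 0; -35 15 31 0; -44 19 31 0; -44 19 31 0; -44 19 31 0
2 -1 -14 0; 4 -2 -28 0; 7 -3 -42 0; 18 -8 -50 0; 28 -14 -58 0; 39 -19 -66 0; 50 -24 -74 0; 60 -30 -81 0; 60 -30 -81 0; 60 -30 -81 0
```

Emit:
move_arm(moves="0 1 -15 0; 0 2 -31 0; 15 1 -32 0; 30 0 -32 0; 46 -1 -32 0; 61 -2 -32 0; 77 -3 -32 0; 92 -3 -32 0; 92 -3 -32 0; 92 -3 -32 0")

```text
clock: 29.27
position: [0.4849, 0.1089, 0.1736]
tool_rot: [-3.141, 0.0, -2.264]
force: [-0.9, 0.4, -0.8]
grip_width: 0.0149
```

Emit:
move_arm(moves="0 0 10 0; 0 0 20 0; 0 0 30 0; -8 3 31 0; -17 7 31 0; -26 11 31 0; -35 15 31 0; -44 19 31 0; -44 19 31 0; -44 19 31 0")

```text
clock: 30.1
position: [0.498, 0.1564, 0.1422]
tool_rot: [3.141, -0.0, -2.261]
force: [-0.5, -0.7, -0.9]
grip_width: 0.0148
```

Emit:
move_arm(moves="2 -1 -14 0; 4 -2 -28 0; 7 -3 -42 0; 18 -8 -50 0; 28 -14 -58 0; 39 -19 -66 0; 50 -24 -74 0; 60 -30 -81 0; 60 -30 -81 0; 60 -30 -81 0")

```text
clock: 30.93
position: [0.4831, 0.0895, 0.2236]
tool_rot: [-3.141, 0.001, -2.264]
force: [0.3, 0.6, -1.6]
grip_width: 0.0152
```

```bash
cat > b2.py <<'E'
from beads import *
def b2(p):
    h=cv2.cvtColor(cv2.resize(p['frame'][240:330,180:310],None,fx=3,fy=3,interpolation=cv2.INTER_CUBIC),cv2.COLOR_RGB2HSV)
    for c,l,hh in(('o',3,20),('b',105,128)):
        m=((h[...,0]>=l)&(h[...,0]<=hh)&(h[...,1]>(110))).astype(np.uint8); N,_,st,ce=cv2.connectedComponentsWithStats(m)
        for i in range(1,N):
            if st[i,4]>25:
                px=ce[i]/3+[180,240]; X=(pt(p,px,.014)[0,:2]-B)@np.c_[bx,by]-[.006,.007]; print(c,px.round(1),(X*1000).round(),st[i,4])
E
python3 - <<'E'
from b2 import *
print(tipb()[0],bot.observe()['clock'])
p=bot.grab_frame('side'); b2(p); o=bot.observe(); print(o['position'],o['tool_rot'],o['qpos'].round(2))
E
```

```text
[-0.05511259 -0.0012025   0.09072696] 30.9333
o [246.8 264.7] [-56. -44.] 114
o [257.9 267.2] [-70. -10.] 113
o [226.3 270.5] [  1. -76.] 134
o [232.2 281.6] [ 22. -29.] 125
o [243.1 284.6] [11.  4.] 131
b [268.3 279. ] [-52.  47.] 85
b [267.7 285. ] [-33.  62.] 88
b [262.9 291.3] [-5. 67.] 83
b [235.2 291.5] [45.  5.] 92
b [224.2 294.8] [ 75. -10.] 77
[0.48299111 0.09024636 0.22325897] [ 3.14152463e+00  2.67686072e-04 -2.26278145e+00] [-0.38  0.32  0.1   1.96 -0.04  0.86  2.19]
```

Emit:
move_arm(moves="5 -5 -20 0; 12 -12 -50 0.1; 20 -20 -80 0.2; 30 -30 -110 0.32; 42 -42 -137 0.44; 54 -54 -137 0.56; 66 -66 -137 0.68; 80 -80 -137 0.8; 94 -94 -137 0.92; 108 -108 -137 1.04")

```text
clock: 31.82
position: [0.4974, -0.0619, 0.3599]
tool_rot: [-3.141, -0.001, 2.976]
force: [0.4, -0.3, -2.5]
grip_width: 0.0155
```

Run:
```python
from h import *
o=bot.observe(); print(o['clock'],o['position'],o['tool_rot'],o['qpos'].round(2))
print(toolshift(np.array([.50,-.12,.36])-o['position']), 'turn',(o['tool_rot'][2]-1.3565)%(2*np.pi))
```

```text
31.8167 [ 0.49740521 -0.06194824  0.35985186] [-3.14146771e+00 -5.99067528e-04  2.97615918e+00] [-0.29  0.21  0.36  1.75 -0.08  1.2   1.49]
[-12.11922955 -56.8318959   -0.14829615] turn 1.6196591786159265
```

Emit:
move_arm(moves="0 -5 0 0.12; -1 -11 0 0.24; -3 -18 0 0.36; -5 -25 0 0.48; -7 -32 0 0.6; -9 -39 0 0.72; -11 -46 0 0.84; -12 -52 0 0.96; -12 -57 0 1.08; -12 -57 0 1.2")

```text
clock: 32.65
position: [0.5, -0.1203, 0.3598]
tool_rot: [-3.141, 0.0, 1.775]
force: [1.2, 0.5, -1.6]
grip_width: 0.0153
```

Run:
```python
from b2 import *
p=bot.grab_frame('side'); q=bot.grab_frame('top'); b2(p)
o=bot.observe(); print(o['clock'],o['position'],o['tool_rot'])
f=cv2.resize(q['frame'][140:250,150:260],None,fx=4,fy=4,interpolation=cv2.INTER_CUBIC); h=cv2.cvtColor(f,cv2.COLOR_RGB2HSV)
v,u=np.mgrid[:440,:440]; X=pt(q,np.c_[(u.ravel()-1.5)/4+150,(v.ravel()-1.5)/4+140],.018)[:,:2]-B; bb=(X@np.c_[bx,by]).reshape(440,440,2); r=np.hypot(bb[...,0],bb[...,1])<.1
for c,l,hh in(('o',3,20),('b',105,128)):
  for s in(40,60,80):
    m=(r&(h[...,0]>=l)&(h[...,0]<=hh)&(h[...,1]>s)).astype(np.uint8); m=cv2.morphologyEx(m,cv2.MORPH_CLOSE,np.ones((9,9),np.uint8)); N,lab,st,ce=cv2.connectedComponentsWithStats(m)
    print(c,s,[((bb[lab==i].min(0)+bb[lab==i].max(0))*500).round().astype(int).tolist()+((bb[lab==i].max(0)-bb[lab==i].min(0))*1000).round().astype(int).tolist() for i in range(1,N) if st[i,4]>60])
cv2.imwrite('pics/bt.png',f[...,::-1])
```

```text
o [246.8 264.7] [-56. -44.] 113
o [257.9 267.2] [-70. -10.] 106
o [226.3 270.5] [  1. -76.] 133
o [232.2 281.6] [ 22. -29.] 124
o [243.1 284.5] [11.  4.] 135
b [268.1 279.1] [-51.  47.] 78
b [267.8 285. ] [-33.  62.] 84
b [263.  291.3] [-5. 68.] 82
b [235.1 291.5] [45.  5.] 89
b [224.2 294.8] [ 75. -10.] 80
32.75 [ 0.5001391  -0.11937089  0.35972569] [-3.14057987e+00 -4.41712790e-06  1.77863231e+00]
o 40 [[-2, -73, 24, 26], [19, -26, 24, 24], [-61, -41, 21, 23], [9, 9, 25, 17], [-76, -6, 19, 20]]
o 60 []
o 80 []
b 40 [[35, 11, 6, 14], [-16, 71, 16, 21], [-52, 62, 32, 29]]
b 60 []
b 80 []
```

Top-view check, with 24 mm outlines: oranges sit at x = 19 mm (whole in the nozzle half) and at -61 and -76 mm. Blues sit at about +40 and +75 mm, and at about -33 and -52 mm. The mix is complete, so I'll go to stand-off for the return and measure the rod's lean from depth.

Emit:
move_arm(moves="-8 1 6 0.06; -18 1 12 0.12; -28 2 18 0.18; -38 3 24 0.24; -48 4 30 0.3; -58 4 36 0.36; -68 5 42 0.422; -77 6 50 0.422; -86 6 60 0.422; -86 6 60 0.422")

```text
clock: 33.58
position: [0.5233, -0.2037, 0.2981]
tool_rot: [-3.139, 0.001, 1.362]
force: [-0.5, -0.1, -2.2]
grip_width: 0.0152
```

```bash
cat > lean.py <<'E'
from plan import *
def lean():
    o=bot.observe(); M=rot(o['tool_rot']); p=bot.grab_frame('side'); C,m=cloud(p)
    L=(C-o['position'])@M   # tool frame
    k=m&(abs(L[...,1])<.035)&(L[...,2]>.005)&(L[...,2]<.15)&(L[...,0]<.02)&(L[...,0]>-.18)
    P=L[k]; u,v,_,_,_=0,0,0,0,0
    # robust line in tool x-z : points of near surface; fit x=a+b z
    from scipy.stats import theilslopes
    s=theilslopes(P[:,0],P[:,2]); s2=theilslopes(P[:,1],P[:,2]); print('n',len(P),'x slope',s[:2],'lean',np.degrees(np.arctan(-s[0])),'y',s2[:2],P.min(0).round(3),P.max(0).round(3)); return o,p,P,k
E
python3 - <<'E'
from lean import *
o,p,P,k=lean(); print(o['clock'],o['position'],o['tool_rot'])
# image-space centreline
v,u=np.nonzero(k); print(np.c_[u,v][::12].tolist())
for L in(35,38,40,42):
    a=np.array([-np.sin(np.radians(L)),0,np.cos(np.radians(L))]); X=o['position']+(rot(o['tool_rot'])@(np.array([[0,0,-.0187]]).T+np.outer(a,[.05,.1,.15,.186]))).T
    print(L,proj(p,X).round(1).tolist())
E
```

```text
n 109 x slope (np.float64(-1.1043884195586284), np.float64(-0.020913144749112378)) lean 47.83983568938653 y (np.float64(0.033401432499552935), np.float64(-0.005719011369804611)) [-0.151 -0.01   0.007] [-0.025  0.009  0.116]
33.5833 [ 0.52333515 -0.20372937  0.29813016] [-3.13916127e+00  7.09054729e-04  1.36214801e+00]
[[323, 126], [326, 129], [324, 131], [329, 132], [328, 134], [333, 135], [331, 137], [335, 138], [333, 140], [336, 142]]
35 [[320.0, 131.0], [324.3, 138.2], [328.3, 145.0], [331.1, 149.7]]
38 [[320.4, 130.3], [324.9, 136.8], [329.3, 143.0], [332.3, 147.3]]
40 [[320.6, 129.9], [325.4, 135.9], [329.9, 141.7], [333.1, 145.7]]
42 [[320.8, 129.4], [325.8, 135.0], [330.5, 140.4], [333.8, 144.1]]
```

Run:
```python
from lean import *
p=bot.grab_frame('side'); c=proj(p,np.r_[B,.03])[0].astype(int)-[60,50]
def scan(px,pos,yaw,tg=.198):
    M=rot([np.pi,0,yaw])
    for L in(36,38,40,42,44,46,48,50):
        a=np.array([np.sin(np.radians(L)),0,-np.cos(np.radians(L))]); X=pos+M@(np.array([0,0,-.0187])+(.012-tg)*a); T=pos+M@(np.array([0,0,-.0187])-tg*a)
        print(L,proj(p,X)[0].round(1),px,T.round(3))
print('g4'); scan(c+np.array([237,197])/3.3,np.array([.4385,.1595,.1416]),-2.264)
print('g3'); scan(np.array([228.7,266.3]),np.array([.5589,.1224,.1493]),-2.2625)
```

```text
g4
36 [266.1 287.3] [254.81818182 284.6969697 ] [0.513 0.249 0.   ]
38 [264.5 287. ] [254.81818182 284.6969697 ] [0.516 0.253 0.004]
40 [262.8 286.7] [254.81818182 284.6969697 ] [0.52  0.257 0.009]
42 [261.2 286.2] [254.81818182 284.6969697 ] [0.523 0.261 0.013]
44 [259.7 285.8] [254.81818182 284.6969697 ] [0.526 0.265 0.018]
46 [258.1 285.2] [254.81818182 284.6969697 ] [0.53  0.269 0.023]
48 [256.6 284.6] [254.81818182 284.6969697 ] [0.533 0.273 0.028]
50 [255.2 284. ] [254.81818182 284.6969697 ] [0.535 0.276 0.033]
g3
36 [235.  266.4] [228.7 266.3] [0.633 0.212 0.008]
38 [233.3 266.1] [228.7 266.3] [0.637 0.216 0.012]
40 [231.7 265.7] [228.7 266.3] [0.64  0.22  0.016]
42 [230.  265.2] [228.7 266.3] [0.643 0.224 0.021]
44 [228.4 264.7] [228.7 266.3] [0.647 0.228 0.026]
46 [226.9 264.1] [228.7 266.3] [0.65  0.232 0.03 ]
48 [225.4 263.4] [228.7 266.3] [0.653 0.236 0.036]
50 [223.9 262.7] [228.7 266.3] [0.656 0.239 0.041]
```

The lean has crept to about 48°, so the rod turned in the grip and the ball was riding higher than intended, some 15 mm above the floor. There is time left, so I'll go back and repeat the rounds properly near the floor with the corrected geometry.

Emit:
move_arm(moves="5 -2 -15 -0.12; 12 -5 -30 -0.24; 22 -9 -45 -0.36; 36 -13 -62 -0.48; 50 -17 -62 -0.6; 65 -21 -62 -0.72; 80 -26 -62 -0.84; 96 -31 -62 -0.96; 112 -36 -62 -1.08; 128 -40 -62 -1.2", grip_force=120)

```text
clock: 34.52
position: [0.5113, -0.0679, 0.3629]
tool_rot: [3.141, 0.001, 2.567]
force: [0.3, 0.2, -1.9]
grip_width: 0.0152
```

Emit:
move_arm(moves="5 6 0 -0.12; 11 14 0 -0.24; 19 23 0 -0.36; 27 33 0 -0.48; 35 43 0 -0.6; 44 54 0 -0.72; 52 64 0 -0.84; 61 74 0 -0.96; 69 84 0 -1.08; 76 93 0 -1.2")

```text
clock: 35.35
position: [0.499, 0.0515, 0.3629]
tool_rot: [-3.141, 0.001, -2.516]
force: [0.8, 0.8, -0.7]
grip_width: 0.0154
```

```bash
sed -i 's/^TT=.*/TT=np.array([-.147,0,.114])/' plan.py
python3 - <<'E'
from plan import *
t,o=tipb(); rows(np.vstack([lerp([t,(-.055,-.03,.11),(-.025,-.01,.035)],8),[(-.025,-.01,.035)]*2]),4.02); print(t,o['qpos'].round(2))
E
```

```text
-2 -9 27 -0.13; -6 -17 54 -0.25; -7 -7 81 -0.25; -8 3 109 -0.25; -9 13 136 -0.25; -13 24 162 -0.25; -17 36 188 -0.25; -21 48 214 -0.25; -21 48 214 -0.25; -21 48 214 -0.25
now [-0.0891 -0.0674  0.249 ] 35.35 yaw -2.515629533271624 q7 2.01 F [ 0.8  0.8 -0.7]
[-0.08910985 -0.0673814   0.24898485] [-0.34  0.2   0.14  1.74 -0.03  1.21  2.01]
```

Emit:
move_arm(moves="-2 -9 27 -0.12; -6 -17 54 -0.24; -7 -7 81 -0.25; -8 3 109 -0.25; -9 13 136 -0.25; -13 24 162 -0.25; -17 36 188 -0.25; -21 48 210 -0.25; -21 48 214 -0.25; -21 48 214 -0.25")

```text
clock: 36.18
position: [0.4881, 0.102, 0.1477]
tool_rot: [3.141, -0.001, -2.271]
force: [0.5, -0.5, -1.1]
grip_width: 0.0152
```

Emit:
move_arm(moves="0 0 4 0; 0 0 8 0; 0 0 12 0; 0 0 15 0; 0 0 17 0; 0 0 19 0; 0 0 20 0; 0 0 21 0; 0 0 21 0; 0 0 21 0")

```text
clock: 37.02
position: [0.4887, 0.1015, 0.1273]
tool_rot: [-3.142, 0.0, -2.274]
force: [0.4, 0.4, -1.2]
grip_width: 0.0151
```

```bash
cat >> plan.py <<'E'
def chain2(halves,z,start=None,n=10):
    from scipy.interpolate import CubicSpline
    t,o=tipb(); M=rot(o['tool_rot']); s=t
    for H in halves:
        P=np.array([s[:2]]+[list(h) for h in H]); k=np.r_[0,np.cumsum(np.linalg.norm(np.diff(P,axis=0),axis=1))]
        W=CubicSpline(k,P)(np.linspace(0,k[-1],n+1)[1:])
        D=[M.T@np.r_[(w[0]-s[0])*bx+(w[1]-s[1])*by,z-s[2]]*1000 for w in W]
        print('%.0f mm'%(k[-1]*1000),'; '.join('%.0f %.0f %.0f 0'%tuple(d) for d in D)); s=np.r_[W[-1],z]
E
python3 - <<'E'
from lean import *
t,o=tipb(); print(t,o['force'],o['moment'],o['tool_rot'],o['qpos'][6])
lean()
chain2([[(0,-.045),(.035,-.05),(.058,-.015),(.055,.02),(.035,.048)],[(0,.058),(-.03,.043),(-.042,.01),(-.042,-.02),(-.03,-.042)],[(0,-.053),(.035,-.045),(.058,-.01),(.052,.025),(.03,.05)]],.0115)
E
```

```text
[-0.02642162 -0.012342    0.01330905] [ 0.37370254  0.37645056 -1.24829723] [-0.11184819  0.06499444  0.00188613] [-3.14156522e+00  7.33679533e-06 -2.27439731e+00] 2.1624590786988613
n 1211 x slope (np.float64(0.3426411584526059), np.float64(-0.12553256827757273)) lean -18.91357036708727 y (np.float64(-0.019350294633104788), np.float64(0.010235513710894407)) [-0.18  -0.035  0.005] [0.02  0.035 0.133]
189 mm -13 -12 2 0; -32 -19 2 0; -53 -19 2 0; -70 -11 2 0; -79 5 2 0; -80 25 2 0; -74 44 2 0; -64 60 2 0; -50 72 2 0; -32 80 2 0
160 mm 16 2 -0 0; 32 -3 -0 0; 46 -12 -0 0; 56 -25 -0 0; 59 -40 -0 0; 58 -56 -0 0; 54 -72 0 0; 47 -87 0 0; 38 -100 0 0; 24 -108 0 0
179 mm -18 -1 0 0; -36 3 0 0; -51 12 0 0; -63 26 0 0; -69 43 0 0; -69 62 0 0; -62 79 -0 0; -51 92 -0 0; -35 103 -0 0; -19 108 -0 0
```

Emit:
move_arm(moves="-13 -12 1 0; -32 -19 1 0; -53 -19 1 0; -70 -11 1 0; -79 5 1 0; -80 25 1 0; -74 44 1 0; -64 60 1 0; -50 72 1 0; -32 80 1 0")

```text
clock: 37.9
position: [0.4478, 0.1788, 0.1264]
tool_rot: [-3.141, 0.001, -2.273]
force: [3.7, -2.0, 0.7]
grip_width: 0.0151
```

Emit:
move_arm(moves="16 2 0 0; 32 -3 0 0; 46 -12 0 0; 56 -25 0 0; 59 -40 0 0; 58 -56 0 0; 54 -72 0 0; 47 -87 0 0; 38 -100 0 0; 24 -108 0 0")

```text
clock: 38.73
position: [0.5161, 0.088, 0.1265]
tool_rot: [-3.141, -0.0, -2.276]
force: [-0.2, -0.7, -0.4]
grip_width: 0.0151
```

Emit:
move_arm(moves="-18 -1 0 0; -36 3 0 0; -51 12 0 0; -63 26 0 0; -69 43 0 0; -69 62 0 0; -62 79 0 0; -51 92 0 0; -35 103 0 0; -19 108 0 0")

```text
clock: 39.57
position: [0.4439, 0.1745, 0.1263]
tool_rot: [3.141, 0.0, -2.273]
force: [3.2, -1.5, -0.4]
grip_width: 0.0155
```

Run:
```python
from b2 import *
t,o=tipb(); print(t,o['clock'],o['force'],o['moment'])
p=bot.grab_frame('side'); b2(p); o=bot.observe(); M=rot(o['tool_rot'])
# ball: bright unsaturated blob near prediction, compare leans
for L in(40,44,48,52):
    a=np.array([np.sin(np.radians(L)),0,-np.cos(np.radians(L))]); print(L,proj(p,o['position']+M@(np.array([0,0,-.0187])+(.012-.198)*a)).round(1))
x,y=proj(p,o['position']+M@(TT+[.007,0,-.008]))[0].astype(int)
print(x,y); print(p['frame'][y-9:y+10,x-12:x+13].min(2))
```

```text
[0.03047546 0.05198044 0.01236489] 39.5667 [ 3.22346108 -1.45554576 -0.39601374] [-0.2941665  -0.76020268 -0.38666552]
o [246.5 264.5] [-56. -45.] 128
o [257.8 267.2] [-70. -10.] 110
o [226.3 270.5] [  1. -76.] 134
o [243.1 284.5] [11.  4.] 134
b [268.2 278.5] [-53.  46.] 93
b [266.4 288.1] [-21.  67.] 85
b [259.7 293.9] [ 8. 67.] 88
b [238.1 298.6] [60. 31.] 63
40 [[260.1 292.7]]
44 [[256.9 291.8]]
48 [[253.8 290.7]]
52 [[250.9 289.3]]
253 290
[[209 202 200 187 151 153 191 208 208 205 204 203 206 208 204 193 171 149
  141 164 198 213 215 212 203]
 [175 166 160 141 106 121 183 207 208 199 200 206 208 204 192 170 147 144
  164 193 212 209 200 209 214]
 [120 125 116  93  72 111 181 204 194 182 186 199 202 192 170 147 145 170
  195 211 215 193 189 201 205]
 [ 74  83  76  64  63 112 182 193 174 161 164 173 179 167 147 146 168 197
  210 218 210 172 178 190 194]
 [ 60  60  56  59  75 123 170 173 158 153 151 152 153 145 146 172 197 211
  216 216 202 153 140 152 157]
 [ 95  83  80  91 110 140 157 156 155 153 148 139 134 144 174 197 211 211
  210 211 198 147 103 104 121]
 [144 135 127 132 138
[... 644 characters left out ...]
15 124 130 133 134 134 132 101  75  80
   88  88  77  70 107 176 203]
 [133 140 133 125 119 117 116 111 121 131 138 142 139 131 123 100  69  56
   59  65  81 100 130 176 171]
 [113 133 137 130 127 122 111 108 120 131 137 137 139 127 116 111  91  76
   80 101 128 142 123 119 110]
 [100 129 141 138 134 130 109 100 115 131 133 136 130 111 104 127 133 125
  127 141 137 115  84  67  67]
 [ 91 127 142 144 141 136 114  87 100 123 131 130 121 113 123 145 159 151
  132 119 101  77  60  57  60]
 [102 145 153 149 147 144 120  91  90 114 127 126 130 145 164 156 132 117
  104  95  89  80  75  72  63]
 [137 180 184 169 165 165 149 130 129 146 158 151 142 129 124 116 102  95
   92  91  89  92 104 103  89]]
```

Run:
```python
from plan import *
chain2([[(0,.06),(-.028,.045),(-.042,.018),(-.038,.008)],[(-.01,.008),(.026,.008)]],.0123)
t,o=tipb(); M=rot(o['tool_rot']); s=np.array([.026,.008,.0123])
for w in lerp([s,(.018,.008,.05),(-.055,.0,.11)],10): print('%.0f %.0f %.0f 0'%tuple(M.T@np.r_[(w[0]-s[0])*bx+(w[1]-s[1])*by,w[2]-s[2]]*1000),end='; ')
```

```text
101 mm 11 1 -0 0; 21 -1 -0 0; 30 -6 -0 0; 37 -12 -0 0; 43 -20 -0 0; 48 -30 -0 0; 51 -41 -0 0; 52 -51 -0 0; 49 -60 -0 0; 42 -67 -0 0
64 mm -6 3 -0 0; -12 5 -0 0; -18 8 -0 0; -23 10 -0 0; -29 13 -0 0; -35 15 -0 0; -41 18 -0 0; -47 20 -0 0; -53 23 -0 0; -59 25 -0 0
3 -1 -13 0; 5 -2 -26 0; 8 -4 -39 0; 17 -9 -47 0; 26 -14 -55 0; 35 -19 -64 0; 44 -24 -72 0; 53 -29 -81 0; 62 -34 -89 0; 71 -39 -98 0;
```

Emit:
move_arm(moves="11 1 0 0; 21 -1 0 0; 30 -6 0 0; 37 -12 0 0; 43 -20 0 0; 48 -30 0 0; 51 -41 0 0; 52 -51 0 0; 49 -60 0 0; 42 -67 0 0")

```text
clock: 40.45
position: [0.47, 0.0973, 0.1263]
tool_rot: [-3.141, -0.0, -2.276]
force: [0.5, -0.5, -2.2]
grip_width: 0.0149
```

Emit:
move_arm(moves="-6 3 0 0; -12 5 0 0; -18 8 0 0; -23 10 0 0; -29 13 0 0; -35 15 0 0; -41 18 0 0; -47 20 0 0; -53 23 0 0; -59 25 0 0")

```text
clock: 41.28
position: [0.4883, 0.1604, 0.1263]
tool_rot: [3.142, -0.0, -2.274]
force: [-0.2, -0.1, -1.3]
grip_width: 0.0149
```

Emit:
move_arm(moves="3 -1 -13 0; 5 -2 -26 0; 8 -4 -39 0; 17 -9 -47 0; 26 -14 -55 0; 35 -19 -64 0; 44 -24 -72 0; 53 -29 -81 0; 62 -34 -89 0; 71 -39 -98 0")

```text
clock: 42.12
position: [0.4717, 0.0791, 0.225]
tool_rot: [3.141, -0.0, -2.275]
force: [0.3, -0.7, -1.4]
grip_width: 0.0151
```

Run:
```python
from b2 import *
t,o=tipb(); print(t,o['clock'],o['position'],o['tool_rot'])
p=bot.grab_frame('side'); b2(p)
```

```text
[-0.05290743 -0.00257825  0.110947  ] 42.1167 [0.47165744 0.07909934 0.22497734] [ 3.14148377e+00 -2.06415568e-04 -2.27476474e+00]
o [246.5 264.5] [-56. -45.] 125
o [257.8 267.4] [-68. -10.] 100
o [226.3 270.4] [  0. -76.] 136
o [236.7 293.1] [47. 13.] 142
b [265.5 273.4] [-64.  25.] 78
b [268.1 278.5] [-53.  45.] 88
b [266.4 288. ] [-21.  67.] 92
b [261.2 293.3] [ 4. 69.] 45
```

Run:
```python
from b2 import *
p=bot.grab_frame('side'); q=bot.grab_frame('top')
for k,S in((p,80),(q,40)):
    h=cv2.cvtColor(k['frame'],cv2.COLOR_RGB2HSV)
    for c,l,hh in(('o',3,20),('b',102,130)):
        m=((h[...,0]>=l)&(h[...,0]<=hh)&(h[...,1]>S)&(h[...,2]>50)).astype(np.uint8); m[:130]=0; N,_,st,ce=cv2.connectedComponentsWithStats(m)
        print(c,[(ce[i].round().astype(int).tolist(),int(st[i,4]),((pt(k,ce[i],.014)[0,:2]-B)@np.c_[bx,by]*1000).round().astype(int).tolist()) for i in range(1,N) if 3<st[i,4]<80 and np.linalg.norm(pt(k,ce[i],.014)[0,:2]-B)<.3])
cv2.imwrite('pics/fin.png',cv2.resize(np.hstack([p['frame'][210:330,160:300],q['frame'][135:255,140:280]]),None,fx=2.8,fy=2.8,interpolation=cv2.INTER_CUBIC)[...,::-1])
```

```text
o [([246, 264], 24, [-51, -41]), ([258, 267], 18, [-64, -5]), ([226, 270], 22, [5, -71]), ([237, 292], 25, [51, 18]), ([252, 297], 5, [36, 65])]
b [([266, 275], 32, [-54, 39]), ([264, 290], 31, [-6, 73]), ([237, 298], 13, [67, 35])]
o [([215, 174], 25, [-3, -73]), ([193, 198], 18, [38, 18]), ([191, 215], 27, [26, 73])]
b [([186, 202], 9, [55, 39]), ([201, 219], 14, [-8, 75]), ([208, 221], 6, [-32, 75])]
```

All ten beads are accounted for: a whole orange at about (40,15) and blues at about (58,30) in the nozzle half, and oranges and blues at x = -50 to -68 in the open half. Before seating the rod I'll reduce its lean by easing the ball gently against the fixed bowl's outside at low grip.

Emit:
move_arm(moves="15 -4 0 0; 30 -8 0 0; 45 -12 0 0; 60 -15 0 0; 73 -17 10 0; 73 -17 30 0; 73 -17 50 0; 73 -17 70 0; 73 -17 84 0; 73 -17 84 0")

```text
clock: 43.1
position: [0.4364, 0.014, 0.1379]
tool_rot: [3.139, -0.003, -2.274]
force: [-1.2, 0.4, -2.1]
grip_width: 0.0154
```

Run:
```python
from lean import *
o=bot.observe(); print(o['clock'],o['position'],o['tool_rot'],o['qpos'].round(2)); lean()
```

```text
43.1 [0.43638994 0.01395341 0.13785036] [ 3.138828   -0.00318765 -2.27357036] [-0.26  0.38  0.11  2.17 -0.07  0.6   2.35]
n 1168 x slope (np.float64(0.5865214791064937), np.float64(-0.16122861377353917)) lean -30.39253868046653 y (np.float64(0.004804228111193451), np.float64(0.0005383440900577361)) [-0.18  -0.035  0.006] [0.02  0.035 0.144]
```

Emit:
move_arm(moves="-8 0 0 0; -15 0 0 0; -20 0 0 0; -26 0 -6 0; -32 0 -12 0; -39 0 -18 0; -46 0 -24 0; -53 0 -29 0; -53 0 -29 0; -53 0 -29 0", grip_force=30)

```text
clock: 43.98
position: [0.4724, 0.0545, 0.1696]
tool_rot: [-3.141, 0.001, -2.274]
force: [0.5, 0.8, -1.3]
grip_width: 0.015
```

Run:
```python
from lean import *
o,p,P,k=lean(); print(o['clock'],o['position'],o['force'],o['moment'],o['grip_width'])
for L in(32,36,40,44,48):
    a=np.array([np.sin(np.radians(L)),0,-np.cos(np.radians(L))]); X=o['position']+rot(o['tool_rot'])@(np.array([0,0,-.0187])+(.012-.198)*a); print(L,proj(p,X)[0].round(1))
```

```text
n 521 x slope (np.float64(-0.8970850735119202), np.float64(-0.0020337855493327284)) lean 41.89480627362759 y (np.float64(-0.05933643200782443), np.float64(0.011662561860203199)) [-0.18  -0.035  0.006] [-0.01   0.035  0.15 ]
43.9833 [0.47236137 0.05447286 0.16955809] [ 0.54743857  0.80936416 -1.32219907] [-0.10484323  0.00559485  0.01808221] 0.014974689718351279
32 [273.  254.7]
36 [269.7 254.2]
40 [266.5 253.3]
44 [263.5 252.2]
48 [260.6 250.9]
```

Emit:
move_arm(moves="15 -3 -20 0; 30 -8 -50 0; 40 -15 -85 0.06; 45 -25 -120 0.18; 50 -35 -155 0.3; 54 -47 -190 0.42; 58 -60 -190 0.54; 62 -72 -190 0.66; 66 -84 -190 0.78; 70 -96 -190 0.9", grip_force=120)

```text
clock: 44.87
position: [0.4999, -0.0621, 0.3591]
tool_rot: [3.141, -0.0, 3.103]
force: [-0.3, 0.1, -1.3]
grip_width: 0.0152
```

Run:
```python
from lean import *
o,p,P,k=lean(); print(o['clock'],o['position'],o['tool_rot'])
print(toolshift(np.array([.5235,-.2024,.30])-o['position']), 'turn',(o['tool_rot'][2]-1.3565)%(2*np.pi))
```

```text
n 244 x slope (np.float64(-0.6874139599522793), np.float64(-0.009330722458809476)) lean 34.50517534315222 y (np.float64(0.007315066742939812), np.float64(0.008472711433300853)) [-0.114 -0.002  0.006] [-0.005  0.018  0.148]
44.8667 [ 0.49989902 -0.06214614  0.35907788] [ 3.14144592e+00 -1.97660875e-04  3.10251432e+00]
[ -30.66736975 -138.82872214   59.19835593] turn 1.7460143214259278
```

The lean is now 34.5° against the rest's 35°. Going to the rest's stand-off.

Emit:
move_arm(moves="0 -6 0 0.12; -2 -14 0 0.24; -4 -22 0 0.36; -6 -30 0 0.48; -9 -40 0 0.6; -12 -50 0 0.72; -15 -62 0 0.84; -18 -74 0 0.96; -20 -87 0 1.08; -22 -100 0 1.2")

```text
clock: 45.75
position: [0.5184, -0.1627, 0.3589]
tool_rot: [-3.141, -0.0, 1.903]
force: [-0.1, -0.3, -2.2]
grip_width: 0.015
```

Run:
```python
from lean import *
o=bot.observe(); print(o['clock'],o['position'],o['tool_rot'])
print(toolshift(np.array([.5235,-.2024,.25])-o['position']), 'turn',(o['tool_rot'][2]-1.3565)%(2*np.pi))
```

```text
45.75 [ 0.51838323 -0.16267465  0.35888567] [-3.14118313e+00 -3.88221189e-04  1.90337037e+00]
[-39.26137847  -8.08843823 108.87376176] turn 0.5468703706620581
```

Emit:
move_arm(moves="-6 -1 10 0.11; -13 -2 25 0.22; -20 -4 40 0.33; -27 -5 55 0.44; -34 -7 70 0.547; -39 -8 88 0.547; -39 -8 100 0.547; -39 -8 109 0.547; -39 -8 109 0.547; -39 -8 109 0.547")

```text
clock: 46.58
position: [0.5239, -0.2015, 0.2503]
tool_rot: [-3.141, -0.0, 1.362]
force: [0.3, 0.6, -1.5]
grip_width: 0.015
```

```bash
cat > seat.py <<'E'
from lean import *
o,p,P,k=lean(); print(o['clock'],o['position'],o['tool_rot'])
M=rot(o['tool_rot'])
# refine rod in tool: image fit of silhouette pixels k (side) against model line, lean & lateral; tip from far end
zt=np.percentile(P[:,2],98)
for tg in(.194,.198,.202): 
    a=np.radians(34.5); print(tg,'tip tool',-tg*np.sin(a),tg*np.cos(a)-.0187,'px',proj(p,o['position']+M@[-tg*np.sin(a),0,tg*np.cos(a)-.0187])[0].round(1))
v,u=np.nonzero(k); i=np.argsort(P[:,2])[-14:]; print('far px',np.c_[u,v][i].mean(0),P[i].mean(0).round(4),np.c_[u,v][v==v.max()])
# red/grey boundary along the rod in side image
a=np.radians(34.5)
for t in np.arange(.12,.185,.005):
    X=o['position']+M@(np.array([0,0,-.0187])+(t-.198)*np.array([np.sin(a),0,-np.cos(a)])); q=proj(p,X)[0].round().astype(int); print(round(t,3),q,p['frame'][q[1],q[0]])
E
python3 seat.py
```

```text
n 133 x slope (np.float64(-0.6815070554489727), np.float64(-0.0003116769693661467)) lean 34.27470611154809 y (np.float64(0.008414955044980318), np.float64(-0.007088189038373576)) [-0.114 -0.021  0.009] [0.02  0.009 0.149]
46.5833 [ 0.52387008 -0.20150461  0.250309  ] [-3.14111319e+00 -2.81868288e-05  1.36197639e+00]
0.194 tip tool -0.10988280996341757 0.14118048059267105 px [330.7 162.8]
0.198 tip tool -0.11214843491111691 0.1444769853471591 px [331.  163.3]
0.202 tip tool -0.11441405985881624 0.1477734901016472 px [331.3 163.8]
far px [326.92857143 168.85714286] [-0.0738 -0.0064  0.1443] [[317 183]]
0.12 [322 148] [102  99 100]
0.125 [321 147] [98 95 97]
0.13 [321 146] [106  99 100]
0.135 [320 146] [102  77  79]
0.14 [320 145] [103  64  64]
0.145 [320 144] [111  70  70]
0.15 [319 144] [99 50 51]
0.155 [319 143] [89 56 56]
0.16 [318 142] [75 71 69]
0.165 [318 142] [75 71 69]
0.17 [317 141] [93 94 92]
0.175 [317 140] [92 92 92]
0.18 [317 139] [92 91 90]
```

Run:
```python
from lean import *
p=bot.grab_frame('side'); q=bot.grab_frame('top'); o=bot.observe(); M=rot(o['tool_rot']); a=np.radians(34.4)
X=lambda s:o['position']+M@(np.array([0,0,-.0187])+s*np.array([np.sin(a),0,-np.cos(a)]))
pr=[]
for s in np.arange(-.24,.06,.006):
    c=proj(p,X(s))[0]; f=cv2.getRectSubPix(p['frame'],(1,1),tuple(map(float,c)))[0,0]; i=c.round().astype(int); pr.append((round(-s,3),f.tolist(),((np.r_[0,0,0]+pt(p,i)[0]-o['position'])@M).round(3).tolist()))
for r in pr: print(*r)
cv2.imwrite('pics/seat.png',cv2.resize(p['frame'][100:200,270:390],None,fx=6,fy=6,interpolation=cv2.INTER_CUBIC)[...,::-1])
```

```text
0.24 [213, 207, 207] [-0.24, 0.057, 0.256]
0.234 [216, 210, 209] [-0.243, 0.063, 0.256]
0.228 [215, 209, 208] [-0.243, 0.063, 0.256]
0.222 [200, 193, 194] [-0.242, 0.067, 0.252]
0.216 [164, 159, 160] [-0.097, -0.013, 0.14]
0.21 [137, 133, 135] [-0.097, -0.013, 0.14]
0.204 [128, 125, 127] [-0.102, -0.007, 0.141]
0.198 [127, 124, 126] [-0.097, -0.009, 0.133]
0.192 [118, 115, 117] [-0.097, -0.005, 0.13]
0.186 [109, 106, 108] [-0.097, -0.005, 0.13]
0.18 [107, 104, 106] [-0.084, -0.008, 0.117]
0.174 [103, 100, 102] [-0.083, -0.009, 0.113]
0.168 [105, 102, 104] [-0.085, -0.007, 0.111]
0.162 [103, 101, 102] [-0.079, -0.007, 0.107]
0.156 [103, 101, 102] [-0.081, -0.006, 0.105]
0.15 [101, 99, 100] [-0.065, -0.01, 0.091]
0.144 [101, 99, 100] [-0.071, -0.007, 0.091]
0.138 [102, 100, 101] [-0.063, -0.008, 0.086]
0.132 [101, 99, 100] [-0.063, -0.008, 0.082]
0.126 [101, 98, 100] [-0.057, -0.007, 0.075]
0.12 [101, 99, 101] [-0.052, -0.01, 0.068]
0.114 [104, 101, 103] [-0.052, -0.006, 0.065]
0.108 [105, 103, 105] [-0.052, -0.006, 0.065]
0.102 [107, 105, 106] [-0.039, -0.009, 0.053]
0.096 [102, 100, 
[... 406 characters left out ...]
, 0.0]
0.036 [72, 71, 69] [0.007, -0.017, -0.007]
0.03 [78, 78, 77] [0.014, -0.017, -0.014]
0.024 [92, 93, 92] [0.008, -0.013, -0.013]
0.018 [97, 96, 94] [0.013, -0.013, -0.02]
0.012 [100, 95, 94] [0.012, -0.012, -0.023]
0.006 [100, 79, 77] [0.012, -0.008, -0.025]
-0.0 [101, 65, 62] [0.015, -0.009, -0.03]
-0.006 [101, 53, 52] [0.022, -0.011, -0.035]
-0.012 [103, 49, 48] [0.023, -0.011, -0.038]
-0.018 [116, 53, 52] [0.028, -0.01, -0.044]
-0.024 [136, 54, 51] [0.027, -0.01, -0.048]
-0.03 [145, 56, 53] [0.028, -0.007, -0.051]
-0.036 [141, 54, 52] [0.02, -0.001, -0.049]
-0.042 [112, 51, 50] [0.012, 0.008, -0.046]
-0.048 [71, 49, 50] [0.014, 0.01, -0.05]
-0.054 [54, 51, 51] [0.013, 0.011, -0.053]
```

View pics/seat.png

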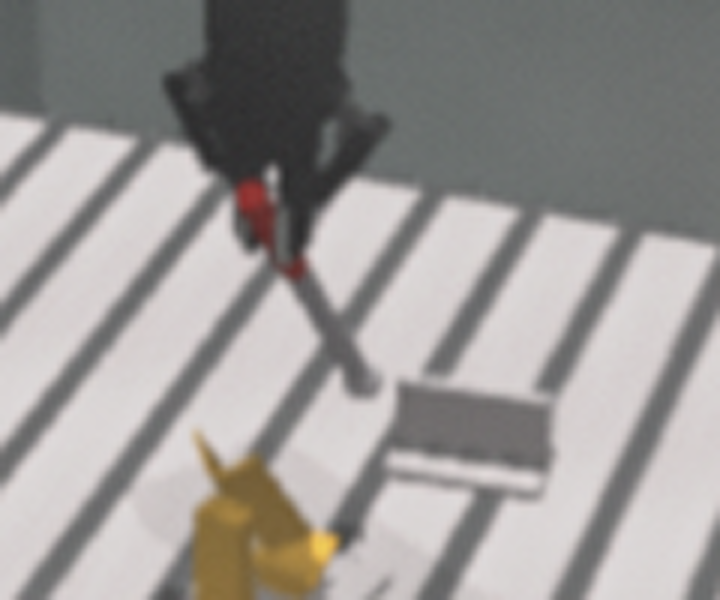

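Twelve pictures viewed, which is the limit. The rod is held straight, with the boundary and ball tip consistent with a grip 205 mm from the tip and the V clear below. I'll lower it along the V's opening direction.

Emit:
move_arm(moves="15 0 12 0.005; 35 0 33 0.005; 45 0 40 0.005; 54 0 46 0.005; 62 0 51 0.005; 70 0 57 0.005; 77 0 62 0.005; 84 0 67 0.005; 84 0 67 0.005; 84 0 67 0.005")

```text
clock: 47.57
position: [0.5416, -0.1195, 0.1834]
tool_rot: [3.141, 0.0, 1.357]
force: [0.6, 0.1, -1.0]
grip_width: 0.0153
```

Run:
```python
from lean import *
o=bot.observe(); print(o['clock'],o['position'],o['tool_rot'],o['force'],o['moment'])
print(toolshift(np.array([.5421,-.1168,.1817])-o['position']))
```

```text
47.5667 [ 0.54161082 -0.11950762  0.18337539] [3.14132365e+00 3.05333037e-04 1.35693465e+00] [ 0.56574531  0.07776868 -0.97842222] [-0.0444303  -0.20012329  0.02319193]
[ 2.75027037 -0.09706774  1.67452744]
```

Emit:
move_arm(moves="1 0 0.7 0; 2 0 1.3 0; 3 0 2 0; 4 0 2.7 0; 4 0 2.7 0; 3.4 0 3.5 0; 2.8 0 4.4 0; 2.3 0 5.2 0; 2.3 0 5.2 0; 2.3 0 5.2 0", grip_force=50)

```text
clock: 48.4
position: [0.5427, -0.119, 0.1793]
tool_rot: [3.139, 0.001, 1.355]
force: [-0.1, -8.1, 12.1]
grip_width: 0.0152
```

Run:
```python
from lean import *
o=bot.observe(); print(o['clock'],o['position'],o['tool_rot'],o['force'],o['moment'])
```

```text
48.4 [ 0.54267167 -0.11901554  0.17925858] [3.13853595e+00 1.33671544e-03 1.35533835e+00] [-0.11175208 -8.09468526 12.05117118] [-2.50084815 -0.10511253  0.14417117]
```

Contact is on both the V (about 13 N) and the end plate (about 5 N), so the rod is down in its seat. I'll relieve it slightly and open.

Emit:
move_arm(moves="-0.5 0 -0.5 0; -0.8 0 -0.8 0; -0.8 0 -0.8 0; -0.8 0 -0.8 0; -0.8 0 -0.8 0; -0.8 0 -0.8 0; -0.8 0 -0.8 0; -0.8 0 -0.8 0; -0.8 0 -0.8 0; -0.8 0 -0.8 0", grip_force=20)

```text
clock: 49.23
position: [0.5425, -0.1195, 0.1796]
tool_rot: [3.139, 0.001, 1.356]
force: [2.4, -7.8, 3.4]
grip_width: 0.0149
```

Emit:
move_arm(moves="0 0 0 0; 0 0 0 0; 0 0 0 0; 0 0 0 0; 0 0 0 0; 0 0 0 0; 0 0 0 0; 0 0 0 0; 0 0 0 0; 0 0 0 0", grip=1)

```text
clock: 50.07
position: [0.5417, -0.1179, 0.1789]
tool_rot: [-3.142, 0.0, 1.357]
force: [0.2, 0.7, 0.7]
grip_width: 0.0858
```

Emit:
move_arm(moves="0 0 -15 0; 0 0 -40 0; 0 0 -70 0; 0 0 -100 0; 15 0 -130 0; 40 0 -150 0; 75 0 -150 0; 110 0 -150 0; 145 0 -150 0; 180 0 -150 0")

```text
clock: 50.9
position: [0.58, 0.0597, 0.3291]
tool_rot: [3.141, -0.0, 1.357]
force: [0.7, -0.9, 0.3]
grip_width: 0.0854
```

```bash
cat > fin.py <<'E'
from b2 import *
from scipy.optimize import least_squares
o=bot.observe(); print(o['clock'],o['position'],o['force'],o['grip_width'])
p=bot.grab_frame('side'); q=bot.grab_frame('top')
hsv=cv2.cvtColor(q['frame'],cv2.COLOR_RGB2HSV); v,u=np.mgrid[:420,:560]
red=(u>295)&(u<385)&(v>180)&(v<240)&((hsv[...,0]<6)|(hsv[...,0]>174))&(hsv[...,1]>110); px=np.c_[u[red],v[red]]; print('top red n,mean,min,max',len(px),px.mean(0),px.min(0),px.max(0),'(start 99, 326.8 199.0, 317 194, 336 205)')
hs=cv2.cvtColor(p['frame'],cv2.COLOR_RGB2HSV); r2=(u>280)&(u<330)&(v>150)&(v<190)&((hs[...,0]<6)|(hs[...,0]>174))&(hs[...,1]>110); px=np.c_[u[r2],v[r2]]; print('side red',len(px),px.mean(0) if len(px) else '',px.min(0),px.max(0))
cv2.imwrite('pics/end.png',q['frame'][...,::-1])
t0=cv2.imread('pics/top0.png')[...,::-1].astype(int); d=abs(q['frame'].astype(int)-t0)[180:240,300:430].mean(2); print('diff rest/coupon region mean',d.mean(),'px>30:',np.argwhere(d>30)[:,::-1].mean(0)+[300,180] if (d>30).any() else 0,(d>30).sum())
d=abs(q['frame'].astype(int)-t0).mean(2); print('rod roi',(d[190:225,310:372]>25).sum(),'can',(d[115:160,270:310]>25).sum(),'brush',(d[220:300,125:160]>25).sum(),'coupon',(d[210:260,395:430]>25).sum())
b2(p)
E
python3 fin.py
```

```text
50.9 [0.58004549 0.05974895 0.32911581] [ 0.66064741 -0.88849079  0.31506187] 0.08544295759623884
top red n,mean,min,max 107 [326.21495327 198.6728972 ] [317 193] [336 205] (start 99, 326.8 199.0, 317 194, 336 205)
side red 52 [299.69230769 167.57692308] [295 162] [305 175]
diff rest/coupon region mean 6.508162393162394 px>30: 0 0
rod roi 0 can 476 brush 255 coupon 0
o [246.4 264.5] [-56. -45.] 127
o [257.8 267.2] [-69. -10.] 111
o [226.2 270.5] [  1. -76.] 134
o [236.8 293.1] [47. 13.] 143
b [265.5 273.4] [-64.  25.] 76
b [268.1 278.5] [-53.  46.] 86
b [266.4 287.9] [-22.  67.] 92
b [261.6 293.1] [ 2. 69.] 53
```

Emit:
move_arm(moves="0 -20 -10 0; 0 -45 -20 0; 0 -70 -30 0; 0 -95 -40 0; 0 -110 -50 0; 0 -120 -50 0; 0 -120 -50 0; 0 -120 -50 0; 0 -120 -50 0; 0 -120 -50 0")

```text
clock: 51.83
position: [0.4632, 0.0831, 0.3786]
tool_rot: [-3.141, 0.001, 1.356]
force: [-0.4, -0.4, -1.3]
grip_width: 0.0852
```

```bash
python3 fin.py
python3 - <<'E'
from b2 import *
p=bot.grab_frame('top')
for l in('can','brush','coupon','rod_end','rest_end'): print(l,[(np.round(r['at'],1).tolist(),round(r['conf'],2)) for r in bot.pinpoint(p,l)[:2]])
f=p['frame']; h=cv2.cvtColor(f,cv2.COLOR_RGB2HSV)
f0=cv2.imread('pics/top0.png'); h0=cv2.cvtColor(f0,cv2.COLOR_BGR2HSV)
for n,H in(('now',h),('start',h0)):
    v,u=np.mgrid[:420,:560]; m=(u>120)&(u<165)&(v>215)&(v<305)&(H[...,0]>5)&(H[...,0]<20)&(H[...,1]>120); print(n,'brush orange',m.sum(),np.c_[u[m],v[m]].mean(0))
for c,l,hh in(('o',3,20),('b',102,130)):
    m=((h[...,0]>=l)&(h[...,0]<=hh)&(h[...,1]>40)&(h[...,2]>50)).astype(np.uint8); N,_,st,ce=cv2.connectedComponentsWithStats(m)
    print(c,[(int(st[i,4]),((pt(p,ce[i],.016)[0,:2]-B)@np.c_[bx,by]*1000).round().astype(int).tolist()) for i in range(1,N) if 3<st[i,4]<80 and np.linalg.norm(pt(p,ce[i],.014)[0,:2]-B)<.12])
E
```

```text
51.8333 [0.46318397 0.08314178 0.37856117] [-0.35213961 -0.40905621 -1.29048772] 0.08516435510796613
top red n,mean,min,max 104 [326.375      198.80769231] [317 193] [336 205] (start 99, 326.8 199.0, 317 194, 336 205)
side red 51 [299.94117647 167.74509804] [295 162] [306 175]
diff rest/coupon region mean 3.8295726495726496 px>30: [309. 206.] 1
rod roi 0 can 0 brush 145 coupon 0
o [246.5 264.5] [-56. -45.] 126
o [257.9 267.2] [-70. -10.] 106
o [226.3 270.5] [  1. -76.] 134
o [236.7 293.1] [47. 13.] 144
b [265.5 273.4] [-64.  25.] 76
b [268.1 278.5] [-53.  45.] 87
b [266.4 287.9] [-22.  67.] 92
b [261.1 293.3] [ 4. 68.] 43
can [([288.1, 146.6], 0.62)]
brush [([141.2, 265.7], 0.95), ([288.0, 144.4], 0.37)]
coupon []
rod_end [([314.2, 321.6], 0.91), ([317.1, 194.3], 0.62)]
rest_end [([322.2, 198.1], 0.71)]
now brush orange 102 [142.25490196 278.89215686]
start brush orange 116 [142.18103448 279.03448276]
o [(17, [38, 20]), (27, [26, 72])]
b [(7, [55, 41]), (11, [-12, 73])]
```

```bash
python3 -c "
from workcell import bot
print(bot.job_done())"
```

```text
the job is handed in; nothing more can be done
None
```

I stirred the beads until each half held at least one whole bead of each colour, laid the rod back home in its rest, let go, and handed in at about 52 s.

**Stirring:** The rod turned in the grip during the first rounds, from about 40° to about 48° lean. The ball was then riding roughly 15 mm above the bowl's floor. I went back and repeated the rounds (nozzle half, open half, nozzle half, then the open half and a push to the centre of the nozzle half) with the ball planned about 3 mm above the floor. I did not re-measure that height after the repeat.

**Beads at the last check:** All ten were down in the bowl when I counted them after the last stroke. Positions below are distances from the dividing line through the handles. The last pictures showed two beads only from above and two blues unclearly.

| Half | Whole oranges | Whole blues |
|---|---|---|
| Nozzle half | about 26 and 40 mm in | about 55 mm in |
| Open half | about 56 and 70 mm in | about 53 and 64 mm in |

**Rod and bystanders:** The rod's area in the top picture has no pixels changed from the start, and I felt contact on both the V and the end plate before letting go. The can and sample areas also show no change. The brush's area differed by 145 pixels, which I take to be the arm's shadow, because its handle is within 0.2 px of where it started.

**What went wrong or was out of the ordinary:**
- My first grasp was about 21 mm off and knocked the rod askew in its rest; I re-measured and grasped it again.
- To set the lean for the return, I eased the ball gently against the outside of the bowl.
- By my clearances nothing touched the nozzle, but no sensor confirms that.

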